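Load and seal a specimen box under the extractor

TASK

Pull the red extractor knob up until it clicks to start the extractor, stand every amber jar upright in the blue box, put the lid on, and snap the four yellow clips down over its rim in opposite-corner order: after the first clip do the one diagonally across from it, then the remaining two. Keep the extractor on until all four clips are down, then push the knob fully back in. Leave the other things on the bench where they are.

Things in the scene. Friction and masses are not known exactly. Their poses are not given: they have to be found in the camera images.
- box: Blue open box, fixed to the bench: outside 170 (x) x 220 (y) x 85 mm tall, walls and floor 5 mm, inside 160 x 210 mm. Origin: centre of its underside; z up. Two yellow clips stand on its +y side and two on its -y side, 50 mm either side of the middle.
- lid_grip (a point): Loose lid, 0.35 kg: white plate 164 (x) x 214 (y) x 8 mm over a plug 154 x 204 x 6 mm that drops inside the box with 3 mm to spare all round. Blue bar handle 24 mm thick (x), 80 long (y), 42 tall. Point: on the handle, 16 mm below its top, 26 above the plate, 40 above the plug underside; seated (either way round) it is 119 mm above the box underside, over its centre.
- knob (a joint): Red push-pull knob of the fume extractor, on top of the grey switch box. 0 = pushed fully in (off), 0.018 m = pulled up to its detent (on). It moves straight up and down and snaps to whichever end is nearer; about 6 N to leave an end.
- knob_top (a point): Centre of the knob's flat top. The knob is an upright cylinder 36 mm in diameter and 28 mm tall; pushed in, its underside is 12 mm above the switch box's top (70 x 100 mm, 60 mm above the bench).
- jar1_mid (a point): Amber jar with white cap: cylinder 50 mm in diameter, 70 mm tall, about 0.18 kg, bottom-heavy, upright on the green mat (200 x 200 x 4 mm). Point: its centre, half-way up; z is its axis. May be absent. Four fit the box with room for fingers (closing along the box y) at 37 mm in x and 50 mm in y from its centre.
- jar2_mid (a point): Amber jar with white cap: cylinder 50 mm in diameter, 70 mm tall, about 0.18 kg, bottom-heavy, upright on the green mat (200 x 200 x 4 mm). Point: its centre, half-way up; z is its axis. May be absent. Four fit the box with room for fingers (closing along the box y) at 37 mm in x and 50 mm in y from its centre.
- jar3_mid (a point): Amber jar with white cap: cylinder 50 mm in diameter, 70 mm tall, about 0.18 kg, bottom-heavy, upright on the green mat (200 x 200 x 4 mm). Point: its centre, half-way up; z is its axis. May be absent. Four fit the box with room for fingers (closing along the box y) at 37 mm in x and 50 mm in y from its centre.
- jar4_mid (a point): Amber jar with white cap: cylinder 50 mm in diameter, 70 mm tall, about 0.18 kg, bottom-heavy, upright on the green mat (200 x 200 x 4 mm). Point: its centre, half-way up; z is its axis. May be absent. Four fit the box with room for fingers (closing along the box y) at 37 mm in x and 50 mm in y from its centre.
- clip_fl (a joint): Angle of the yellow clip at the -x end of the +y side of the box; opposite corner: clip_br. 1.9 = open, standing up and leaning 19 degrees outward; 0 = flat over the lid rim, pointing inward. Flap 28 mm wide, 6 thick, reaching 47 from the hinge. Spring: swept inward past 1.3 rad (about 15 degrees past upright) it snaps down by itself, else back open; 1 to 2 N at its end to start.
- clip_fl_hinge (a point): Centre of the hinge pin of clip_fl, outside the box wall, 119 mm from the box centre line, 96.5 mm above the box underside; pin along the box x. The seated lid's plate top is 3.5 mm below it.
- clip_bl (a joint): Angle of the yellow clip at the +x end of the +y side of the box; opposite corner: clip_fr. 1.9 = open, standing up and leaning 19 degrees outward; 0 = flat over the lid rim, pointing inward. Flap 28 mm wide, 6 thick, reaching 47 from the hinge. Spring: swept inward past 1.3 rad (about 15 degrees past upright) it snaps down by itself, else back open; 1 to 2 N at its end to start.
- clip_bl_hinge (a point): Centre of the hinge pin of clip_bl, outside the box wall, 119 mm from the box centre line, 96.5 mm above the box underside; pin along the box x. The seated lid's plate top is 3.5 mm below it.
- clip_br (a joint): Angle of the yellow clip at the +x end of the -y side of the box; opposite corner: clip_fl. 1.9 = open, standing up and leaning 19 degrees outward; 0 = flat over the lid rim, pointing inward. Flap 28 mm wide, 6 thick, reaching 47 from the hinge. Spring: swept inward past 1.3 rad (about 15 degrees past upright) it snaps down by itself, else back open; 1 to 2 N at its end to start.
- clip_br_hinge (a point): Centre of the hinge pin of clip_br, outside the box wall, 119 mm from the box centre line, 96.5 mm above the box underside; pin along the box x. The seated lid's plate top is 3.5 mm below it.
- clip_fr (a joint): Angle of the yellow clip at the -x end of the -y side of the box; opposite corner: clip_bl. 1.9 = open, standing up and leaning 19 degrees outward; 0 = flat over the lid rim, pointing inward. Flap 28 mm wide, 6 thick, reaching 47 from the hinge. Spring: swept inward past 1.3 rad (about 15 degrees past upright) it snaps down by itself, else back open; 1 to 2 N at its end to start.
- clip_fr_hinge (a point): Centre of the hinge pin of clip_fr, outside the box wall, 119 mm from the box centre line, 96.5 mm above the box underside; pin along the box x. The seated lid's plate top is 3.5 mm below it.
- beaker: Bystander, leave alone: clear beaker 84 mm wide, 120 mm tall, full of glass stirring rods standing to 195 mm. Origin: centre of its underside.
- stapler: Bystander, leave alone: black stapler, 150 mm long, 53 mm tall. Origin: centre of its underside.
- tape: Bystander, leave alone: yellow tape roll lying flat, 68 mm wide, 22 mm tall. Origin: centre of its underside.
- reagent: Bystander, leave alone: white bottle with red cap, 52 mm wide, 100 mm tall. Origin: centre of its underside.
- scoop: Bystander, leave alone: metal lab scoop lying flat, 160 mm long.
- solvent: Bystander, leave alone: amber bottle with black cap, 68 mm wide, 150 mm tall. Origin: centre of its underside.
Mind the look-alikes: they are no part of the job. What is shaped like the part that bears jar4_mid but pink is not meant.

How it is judged:
By the outcome, as a careful person would: the job done as asked, in the order asked, and still so for the second after the job is handed in, with the robot touching nothing.
Of jar1, jar2, jar3, jar4 only 2 to 4 are there at a start; the rules pass over those that are not, and their reading is None.
At some moment in a run one of jar1, jar2, jar3, jar4 may be knocked a few centimetres aside while the robot is not near it.
It also fails if it takes over 210 s, if anything falls off the work surface, if the arm or the gripper's body presses on something with over 40 N, if the wrist force passes 120 N, or if a joint passes its speed limit or range.

ROBOT

A 7-joint arm with a two-finger parallel gripper is mounted at the origin on the work surface. World frame = base frame: x ahead of the robot, y to its left, z up, the work surface at z = 0. Lengths are in m, angles in degrees, forces in N, time in s.
With the tool pointing down it reaches from about 0.425 to 0.925 m from the base axis. Payload 6.8 kg.
Tool frame: the origin (TCP) lies on the centre line of the jaws, within the pads' length; the fingertips stand 17 mm ahead of it and the grasp point (between the pads) lies 2 mm behind it (env.tips_ahead is the distance from the TCP to the fingertips, in m); z points along the fingers, x is the direction in which the jaws open and shut, and the axes are right-handed (so a half turn about z gives the same grasp; the last joint's range is limited). The gripper opens to 85 mm and grips with 20 to 120 N. Pads are 22 mm wide; open, the fingers measure 114 mm over their backs; the gripper's body (76 mm by 85 mm) begins 54 mm behind the grasp point. The pads swing forward as they close: fully open they stand 13 mm farther back than shut.
Start: joints at [63.134, 27.33, 1.283, 89.118, -0.659, 63.558, -4.761], TCP at [0.238, -0.632, 0.248] pointing down, gripper open.
Joint ranges: [-169.35, 169.35], [-19.33, 120.38], [-80.79, 83.38], [13.8, 139.57], [-78.32, 258.32], [9.67, 109.79], [-169.56, 169.56]. Speed limits (degrees/s): [136.94, 136.94, 180, 180, 180, 180, 180].

INTERFACE

Orientations are given as [roll, pitch, yaw] about the fixed x, y, z axes, in that order (R = Rz(yaw) Ry(pitch) Rx(roll)).
In Python, from plant import telemetry, vision, order, env gives the robot as it stands. The module is installed in compiled form; this text tells all that it offers.
- The arm moves only by the tool drive_tool, never from a script. Its argument "commands" is a list of rows, each an object with "offset": the shift along the tool's x, y, z in m, a list of three; "twist": the turn about the tool's z in rad. A call has 1 to 12 rows; each row shifts and turns the pose as measured when the row begins, along the tool's axes as they then stand; what a row does not reach is not made up. A row lasts 1/10 s, in which the tool goes at most 50 mm and 8.59 degrees, less where a joint would pass 70% of its speed; a pose out of reach is approached as far as the arm can. A call is refused whole if a number of a shift passes 0.05 or a number of a turn 0.15, either way. A call with a gripper value outside its range is refused whole. "gripper" is the closure, from -1 (fully open) to 1 (shut), so that 0 is half open, set as the call begins (left out, the last holds). The fingers move at their own pace and stop on an object; the grip force is fixed at half the most. Time passes only in rows, so rows that do not move let the fingers close. It gives the time, the measured TCP pose, the force and the opening at its end, in the units of the state.
- telemetry.observe(): the state, without advancing time (a new reading comes with each control period).
- vision.get_image(name): name is "side" or "top"; returns a dict with "frame" (480x640x3 uint8, blue, green, red), "z_map" (480x640 float32, m along the optical axis (not along the pixel's ray), 0 where there is no reading), "mtx" (3x3 intrinsics, pixels), "rvec" (rotation vector, rad) and "tvec" (3), from world to camera coordinates, as OpenCV has them. Camera axes: x right, y down, z forward; pixel columns grow to the right and rows downward; lengths in m; the calibration is good to about 2 mm. A picture is of the moment at which its call begins.
- order.hand_in(): hands the job in, once; it reports no verdict.
The state is a dict: "time_s": time; "joint_positions": joint angles; "joint_vel": joint speeds; "joint_torque": joint torques, N m; "tool_pos": TCP position; "tool_rot": TCP orientation; "contact_force": force on the tool from outside, world axes, zero at the start; "wrist_torque": the same for the moment, N m; "opening": opening from 0.0 (shut) to 1.0 (fully open).
Only numpy, scipy, OpenCV 4.12 (cv2) and the standard library are available. Lean on these libraries where they do the work, as an engineer would, in place of code of your own. Each camera call takes 0.05 s, during which the arm holds its last target.

## Working session

There is one attempt and no reset: what is moved stays moved. The work goes in short steps, Python scripts to look and compute and a tool call to move; the robot and the scene stay as the last step left them, time stands still between calls to the robot, and variables do not carry over. Pictures are saved under pics/ and viewed, and the job is handed in when it is done.

Besides the shell and the picture viewer there is one more tool, called in YAML: its name, and indented under it one key for each argument. drive_tool: Moves the arm, as the interface text tells. Its arguments: {"type":"object","properties":{"commands":{"type":"array","items":{"type":"object","properties":{"offset":{"type":"array","items":{"type":"number"}},"twist":{"type":"number"}}}},"gripper":{"type":"number"}},"required":["commands"]}

```bash
ls; mkdir -p pics; cat > h.py <<'E'
import numpy as np, cv2
from plant import telemetry, vision, order, env
def grab(n):
    d=vision.get_image(n); np.savez('last_%s.npz'%n,**d); return d
def load(n): return dict(np.load('last_%s.npz'%n))
def w(d,u,v,z=None):
    """pixel->world by depth, or on plane z"""
    R,_=cv2.Rodrigues(d['rvec']);t=d['tvec'].reshape(3);K=d['mtx']
    r=np.linalg.inv(K)@np.array([u,v,1.])
    if z is None:
        return R.T@(r*d['z_map'][int(round(v)),int(round(u))]-t)
    C=-R.T@t; q=R.T@r
    return C+q*(z-C[2])/q[2]
def cloud(d):
    R,_=cv2.Rodrigues(d['rvec']);t=d['tvec'].reshape(3);K=d['mtx']
    v,u=np.mgrid[:480,:640]; r=np.stack([u,v,np.ones_like(u)],-1)@np.linalg.inv(K).T
    P=(r*d['z_map'][...,None]-t)@R
    P[d['z_map']==0]=np.nan
    return P
def px(d,p):
    return cv2.projectPoints(np.array(p,float).reshape(-1,3),d['rvec'],d['tvec'],d['mtx'],None)[0].reshape(-1,2)
def st():
    s=telemetry.observe(); return s
E
python3 - <<'E'
from h import *
for n in('top','side'):
    d=grab(n); cv2.imwrite(f'pics/{n}0.png',d['frame'])
    R,_=cv2.Rodrigues(d['rvec']); print(n,-R.T@d['tvec'].reshape(3),R[2])
s=st(); print(s, env.tips_ahead, dir(env))
E
```

```text
pics
top [0.36988094 0.03584858 1.47356058] [ 0.11500173  0.00428611 -0.99335604]
side [0.23517026 0.70827817 0.93279354] [ 0.25953824 -0.59957065 -0.75706997]
{'time_s': 0.1, 'joint_positions': array([63.13425133, 27.37103158,  1.2817568 , 89.17194982, -0.66091087,
       63.55799438, -4.75955816]), 'joint_vel': array([-0.00047147, -0.05954937, -0.03770705, -0.02895983,  0.07208586,
       -0.11082652, -0.02083931]), 'joint_torque': array([ 3.69136833e-03, -5.97762501e+01,  1.61287844e+00, -2.81958640e+01,
        1.27497417e-02,  4.99593691e-03, -2.53419796e-05]), 'tool_pos': array([ 0.23809544, -0.63107735,  0.24742891]), 'tool_rot': array([ 1.79994262e+02,  9.34551897e-02, -6.93273891e+01]), 'contact_force': array([ 0.14867969, -0.16337931, -0.86838088]), 'wrist_torque': array([ 0.03220415, -0.04023912, -0.00622535]), 'opening': 1.0027387529658953} 0.017 ['PlanningError', '__class__', '__delattr__', '__dict__', '__dir__', '__doc__', '__eq__', '__format__', '__ge__', '__getattribute__', '__getstate__', '__gt__', '__hash__', '__init__', '__init_subclass__', '__le__', '__lt__', '__module__', '__ne__', '__new__', '__reduce__', '__reduce_ex__', '__repr__', '__setattr__', '__sizeof__', '__str__', '__subclasshook__', '__weakref__', 'tips_ahead']
```

View pics/top0.png

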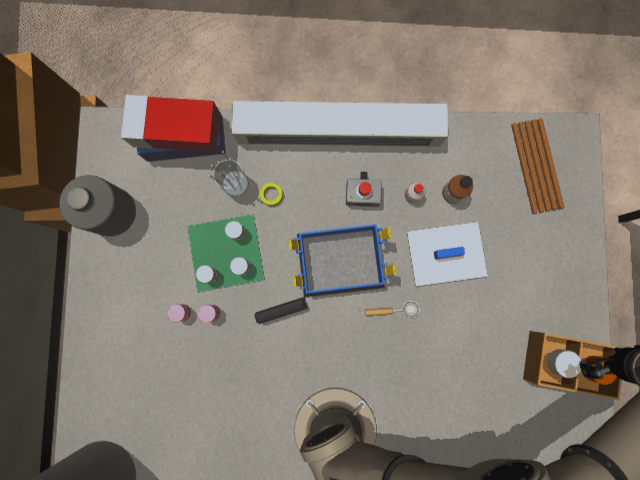

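View pics/side0.png

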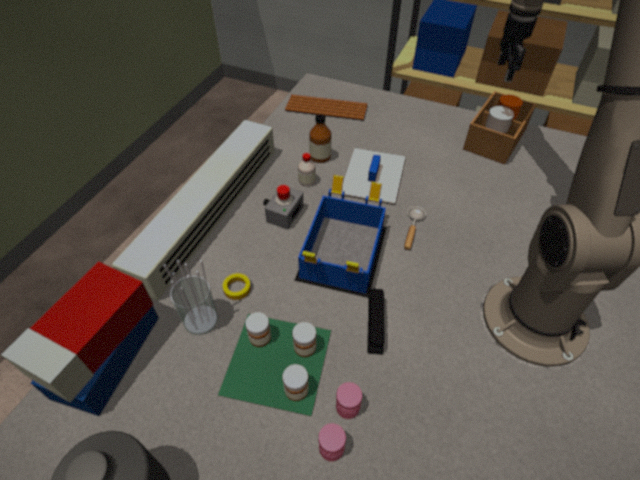

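Top view: jars (white caps) at (234,230), (239,266), (205,274) on the green mat; pink decoys at (178,313), (208,313). The box centre is at about (341,260), the lid at (447,253) and the knob at (365,188). I'll measure these now.

```bash
python3 - <<'E'
from h import *
d=load('top'); im=d['frame']; P=cloud(d); hsv=cv2.cvtColor(im,cv2.COLOR_BGR2HSV)
np.set_printoptions(precision=4,suppress=True)
def comps(mask,name,mn=20):
    n,l,s,c=cv2.connectedComponentsWithStats(mask.astype(np.uint8))
    for i in range(1,n):
        if s[i,4]>=mn:
            Q=P[l==i]; zt=np.nanpercentile(Q[:,2],90); 
            print(name,c[i],s[i,4],'med',np.nanmedian(Q,0),'z90',zt, 'plane',w(d,*c[i],zt))
roi=np.zeros((480,640),bool); roi[140:340,100:500]=1
H,S,V=cv2.split(hsv)
up=P[...,2]
for nm,(u,v) in dict(j1=(234,230),j2=(239,266),j3=(205,274)).items():
    m=np.zeros((480,640),bool); yy,xx=np.mgrid[:480,:640]; m=((xx-u)**2+(yy-v)**2<16**2)&(up>0.065)
    comps(m,nm)
comps(roi&(S>120)&((H<8)|(H>172))&(V>90),'red')
comps(roi&(S>130)&(H>20)&(H<34)&(V>80),'yellow',8)
comps(roi&(S>130)&(H>100)&(H<125)&(V>60),'blue')
lid=roi&(xx>400)&(yy>218)&(yy<292)&(up>0.008)
comps(lid,'lid',200); 
m=(roi&(S>130)&(H>100)&(H<125)&(xx<400)&(up>0.06)).astype(np.uint8)
Q=P[m>0]; print('rim z',np.percentile(Q[:,2],[10,50,90]), cv2.minAreaRect(Q[:,:2].astype(np.float32)), len(Q))
m=lid&(S<60); Q=P[m]; print('lid plate z',np.nanmedian(Q[:,2]),cv2.minAreaRect(Q[:,:2].astype(np.float32)))
m=(roi&(S>130)&(H>100)&(H<125)&(xx>400)&(up>0.03)); Q=P[m]; print('handle',np.nanmedian(Q,0),cv2.minAreaRect(Q[:,:2].astype(np.float32)))
cv2.imwrite('pics/crop0.png',cv2.resize(im[200:305,280:400],None,fx=6,fy=6,interpolation=cv2.INTER_CUBIC))
cv2.imwrite('pics/crop1.png',cv2.resize(im[160:300,160:270],None,fx=4,fy=4,interpolation=cv2.INTER_CUBIC))
E
```

```text
j1 [233.642  229.6872] 243 med [0.5604 0.2942 0.0733] z90 0.07725667326596598 plane [0.5606 0.2939 0.0773]
j2 [238.7224 265.8735] 245 med [0.4582 0.2761 0.0738] z90 0.07708221813350095 plane [0.4581 0.276  0.0771]
j3 [204.7649 274.0797] 251 med [0.4341 0.3712 0.0737] z90 0.07719776748519884 plane [0.4337 0.3705 0.0772]
red [191.7865 140.6404] 89 med [0.7891 0.3918 0.1712] z90 0.17507228918484416 plane [0.7876 0.3972 0.1751]
red [364.5667 187.725 ] 120 med [ 0.6817 -0.0758  0.0997] z90 0.1033471637996054 plane [ 0.6812 -0.0745  0.1033]
red [418.2742 188.    ] 62 med [ 0.6836 -0.2257  0.0998] z90 0.10312363663910416 plane [ 0.6826 -0.2253  0.1031]
yellow [270.7787 193.634 ] 235 med [0.6785 0.1976 0.0212] z90 0.025155470522870444 plane [0.6772 0.1972 0.0252]
yellow [385.0385 233.5288] 104 med [ 0.5501 -0.1292  0.1265] z90 0.14143350633339205 plane [ 0.5473 -0.1274  0.1414]
yellow [293.3409 244.3295] 88 med [0.5162 0.1212 0.1271] z90 0.1413506135957084 plane [0.5143 0.1197 0.1414]
yellow [389.8396 269.8396] 106 med [ 0.4502 -0.1425  0.124 ] z90 0.14188043456149382 plane [ 0.4493 -0.1402 
[... 181 characters left out ...]
0.09582661596219055 plane [ 0.4785 -0.0128  0.0958]
blue [449.875  252.2917] 216 med [ 0.5076 -0.3228  0.0557] z90 0.05944606423109308 plane [ 0.5069 -0.3223  0.0594]
lid [446.6068 253.9265] 3904 med [ 0.5047 -0.3227  0.0142] z90 0.019679670437993846 plane [ 0.5058 -0.3228  0.0197]
rim z [0.0783 0.0846 0.0965] ((0.5566696524620056, 0.23535849153995514), (0.7915108799934387, 0.24137401580810547), 73.12847900390625) 629
lid plate z 0.013937580541465468 ((0.5043559074401855, -0.3375183045864105), (0.28528890013694763, 0.20139575004577637), 88.1958999633789)
handle [ 0.5076 -0.3228  0.0557] ((0.5073413848876953, -0.323508083820343), (0.022304503247141838, 0.07837260514497757), 8.165058135986328)
```

```bash
python3 - <<'E'
from h import *
d=load('side'); im=d['frame']
cv2.imwrite('pics/crop2.png',cv2.resize(im[150:310,250:410],None,fx=3.7,fy=3.7,interpolation=cv2.INTER_CUBIC))
cv2.imwrite('pics/crop3.png',cv2.resize(im[280:470,210:380],None,fx=3,fy=3,interpolation=cv2.INTER_CUBIC))
E
```

```text
(no output)
```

View pics/crop0.png

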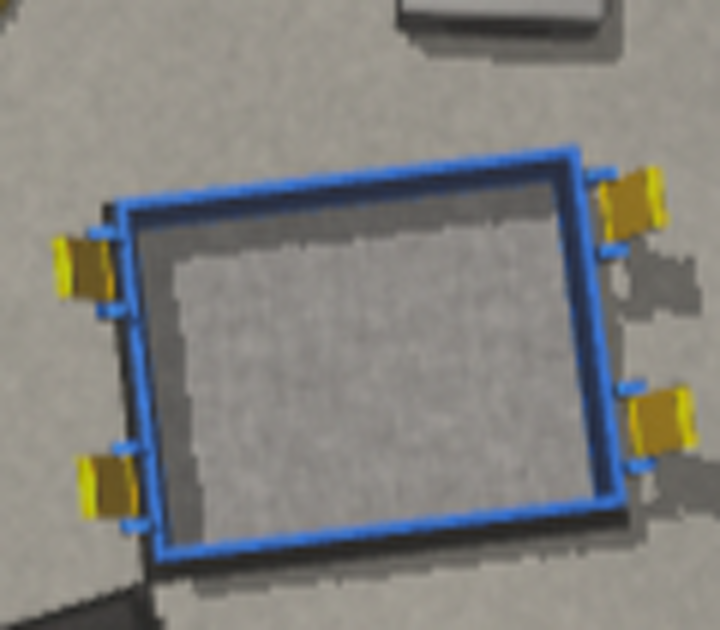

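View pics/crop2.png

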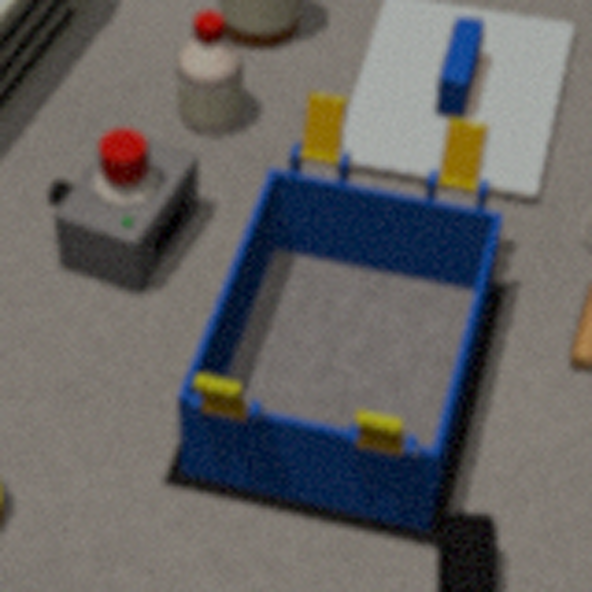

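View pics/crop3.png

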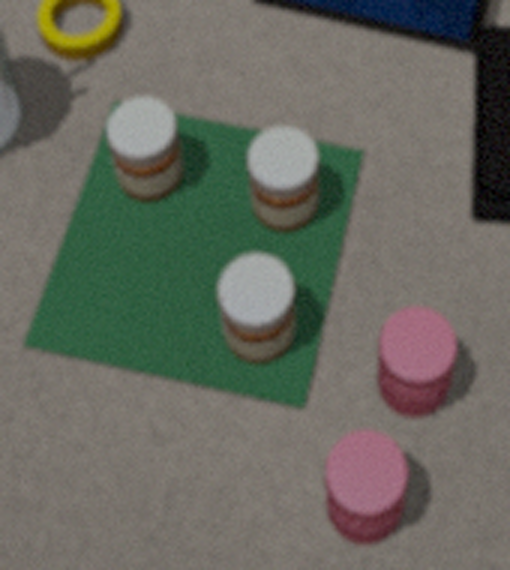

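```bash
python3 - <<'E'
from h import *
np.set_printoptions(precision=4,suppress=True)
d=load('top')
c=[(115,203),(575,148),(625,502),(157,560)]
# pixel centers: resized crop
W=np.array([w(d,280+(x+.5)/6-.5,200+(y+.5)/6-.5,0.085) for x,y in c]); print(W)
print(W.mean(0),[np.linalg.norm(W[i]-W[(i+1)%4]) for i in range(4)])
a=[W[0]-W[1],W[3]-W[2],]; print([np.degrees(np.arctan2(-v[0],v[1])) for v in a]); a=[W[0]-W[3],W[1]-W[2]]; print([np.degrees(np.arctan2(v[1],v[0])) for v in a])
P=cloud(d); yy,xx=np.mgrid[:480,:640]
m=(xx>350)&(xx<380)&(yy>165)&(yy<205)&(P[...,2]>0.094); Q=P[m]; print('knob',np.median(Q,0),(Q.max(0)+Q.min(0))/2,Q.max(0)-Q.min(0),len(Q))
m=(xx>340)&(xx<390)&(yy>165)&(yy<210)&(P[...,2]>0.055)&(P[...,2]<.065); Q=P[m]; print(cv2.minAreaRect(Q[:,:2].astype(np.float32)))
for u,v in [(364,176),(363,173)]: print(P[v,u])
# same in side
d=load('side');P=cloud(d)
hsv=cv2.cvtColor(d['frame'],cv2.COLOR_BGR2HSV);H,S,V=cv2.split(hsv)
for nm,c in dict(j1=(258,322),j2=(304,332),j3=(295,378)).items():
    m=((xx-c[0])**2+(yy-c[1])**2<15**2)&(P[...,2]>0.070);print(nm,np.median(P[m],0))
m=(xx>270)&(xx<300)&(yy>180)&(yy<200)&(P[...,2]>0.095); Q=P[m]; print('knob',np.median(Q,0))
m=(S>130)&(H>100)&(H<125)&(xx>360)&(xx<390)&(yy>150)&(yy<185)&(P[...,2]>.05); print('handle',np.median(P[m],0))
m=(S>110)&(H>100)&(H<128)&(xx>295)&(xx<392)&(yy>190)&(yy<295)&(P[...,2]>.08)&(P[...,2]<.09); print('box',cv2.minAreaRect(P[m][:,:2].astype(np.float32)))
E
```

```text
[[ 0.5516  0.1086  0.085 ]
 [ 0.5808 -0.1071  0.085 ]
 [ 0.4152 -0.1307  0.085 ]
 [ 0.3852  0.0858  0.085 ]]
[ 0.4832 -0.0108  0.085 ] [np.float64(0.21774275734390308), np.float64(0.16728511565759155), np.float64(0.2186167958638164), np.float64(0.16792479071594088)]
[np.float64(7.709013720151866), np.float64(7.877672405939951)]
[np.float64(7.812024209172233), np.float64(8.111458424233577)]
knob [ 0.6808 -0.076   0.1001] [ 0.6817 -0.0761  0.0999] [0.0361 0.0343 0.0114] 117
((0.6809870600700378, -0.076055146753788), (0.09955085813999176, 0.07170592248439789), 88.56591033935547)
[ 0.732  -0.0782  0.0351]
[ 0.7407 -0.0751  0.0364]
j1 [0.5582 0.2977 0.0732]
j2 [0.4555 0.2801 0.0733]
j3 [0.4317 0.3749 0.0734]
knob [ 0.6787 -0.0711  0.0991]
handle [ 0.5027 -0.3178  0.0558]
box ((0.4797455668449402, -0.0036002248525619507), (0.17077112197875977, 0.23839171230793), 7.570911407470703)
```

Both cameras agree to 3–4 mm. Box centre (0.483,-0.011) with yaw 7.8°, measured size 0.218x0.168, which matches the description; knob top z is 0.100 (pushed in), the jar caps are at 0.074 and the lid handle top at 0.056. I'll turn the tool first.

drive_tool:
  commands:
    - {"offset": [0,0,0],"twist": 0.12}
    - {"offset": [0,0,0],"twist": 0.12}
    - {"offset": [0,0,0],"twist": 0.12}
    - {"offset": [0,0,0],"twist": 0}
  gripper: -1

```text
time_s: 0.5
tool_pos: [0.2375, -0.6298, 0.245]
tool_rot: [179.9, 0.3, -90.7]
contact_force: [-0.1, 0.2, -0.9]
opening: 0.998
```

```bash
cat >> h.py <<'E'
from scipy.spatial.transform import Rotation as Ro
def go(x,y,z,yaw=None):
    s=st(); p=s['tool_pos']; R=Ro.from_euler('xyz',s['tool_rot'],degrees=True).as_matrix()
    o=R.T@(np.array([x,y,z])-p)
    print('t',round(s['time_s'],2),'pos',p.round(4),'rot',s['tool_rot'].round(1),'F',s['contact_force'].round(1),'op',round(s['opening'],3))
    print('offset',o.round(4),'rows@50',np.abs(o).max()/.05, 'twist',None if yaw is None else round(np.radians((s['tool_rot'][2]-yaw+180)%360-180),3))
E
python3 -c "
from h import *
go(.68,-.0745,.2)"
```

```text
t 0.5 pos [ 0.2375 -0.6298  0.245 ] rot [179.9   0.3 -90.7] F [-0.1  0.2 -0.9] op 0.998
offset [-0.5604 -0.436   0.047 ] rows@50 11.2070001967083 twist None
```

drive_tool:
  commands:
    - {"offset": [-0.035,-0.027,0]}
    - {"offset": [-0.035,-0.027,0]}
    - {"offset": [-0.035,-0.027,0]}
    - {"offset": [-0.035,-0.027,0]}
    - {"offset": [-0.035,-0.027,0]}
    - {"offset": [-0.035,-0.027,0]}
    - {"offset": [-0.035,-0.027,0]}
    - {"offset": [-0.035,-0.027,0]}
    - {"offset": [-0.035,-0.027,0]}
    - {"offset": [-0.035,-0.027,0]}
    - {"offset": [-0.035,-0.027,0]}
    - {"offset": [0,0,0]}

```text
schema error: expected keys offset, twist
```

```bash
python3 -c "
from h import *
go(.68,-.0745,.15,-90)"
```

```text
t 0.5 pos [ 0.2375 -0.6298  0.245 ] rot [179.9   0.3 -90.7] F [-0.1  0.2 -0.9] op 0.998
offset [-0.5601 -0.4361  0.097 ] rows@50 11.201409851772404 twist -0.012
```

drive_tool:
  commands:
    - {"offset": [-0.035,-0.027,0],"twist": 0}
    - {"offset": [-0.035,-0.027,0],"twist": 0}
    - {"offset": [-0.035,-0.027,0],"twist": 0}
    - {"offset": [-0.035,-0.027,0],"twist": 0}
    - {"offset": [-0.035,-0.027,0],"twist": 0}
    - {"offset": [-0.035,-0.027,0],"twist": 0}
    - {"offset": [-0.035,-0.027,0],"twist": 0}
    - {"offset": [-0.035,-0.027,0],"twist": 0}
    - {"offset": [-0.035,-0.027,0],"twist": 0}
    - {"offset": [-0.035,-0.027,0],"twist": 0}
    - {"offset": [-0.035,-0.027,0],"twist": 0}
    - {"offset": [0,0,0],"twist": 0}

```text
time_s: 1.7
tool_pos: [0.541, -0.2288, 0.2421]
tool_rot: [179.6, 0.4, -88.4]
contact_force: [0.6, 0.1, -0.1]
opening: 0.999
```

```bash
python3 -c "
from h import *
go(.68,-.0745,.15,-90)"
```

```text
t 1.7 pos [ 0.541  -0.2288  0.2421] rot [179.6   0.4 -88.4] F [ 0.6  0.1 -0.1] op 0.999
offset [-0.1499 -0.1438  0.0921] rows@50 2.9974316345191134 twist 0.027
```

drive_tool:
  commands:
    - {"offset": [-0.03,-0.029,0.018],"twist": 0.0}
    - {"offset": [-0.03,-0.029,0.018],"twist": 0}
    - {"offset": [-0.03,-0.029,0.018],"twist": 0.02}
    - {"offset": [-0.03,-0.029,0.018],"twist": 0}
    - {"offset": [-0.03,-0.029,0.018],"twist": 0}
    - {"offset": [0,0,0],"twist": 0}
    - {"offset": [0,0,0],"twist": 0}

```text
time_s: 2.4
tool_pos: [0.6836, -0.0745, 0.1483]
tool_rot: [179.6, 0.2, -88.4]
contact_force: [0.5, -0.3, 0.9]
opening: 1.001
```

```bash
python3 - <<'E'
from h import *
go(.68,-.0745,.09,-90)
d=grab('top'); cv2.imwrite('pics/k1.png',cv2.resize(d['frame'][130:250,300:440],None,fx=5,fy=5,interpolation=cv2.INTER_CUBIC))
d=grab('side'); cv2.imwrite('pics/k2.png',cv2.resize(d['frame'][90:250,220:380],None,fx=3.7,fy=3.7,interpolation=cv2.INTER_CUBIC))
E
```

```text
t 2.4 pos [ 0.6836 -0.0745  0.1483] rot [179.6   0.2 -88.4] F [ 0.5 -0.3  0.9] op 1.001
offset [0.0002 0.0031 0.0583] rows@50 1.165856371083864 twist 0.027
```

View pics/k1.png

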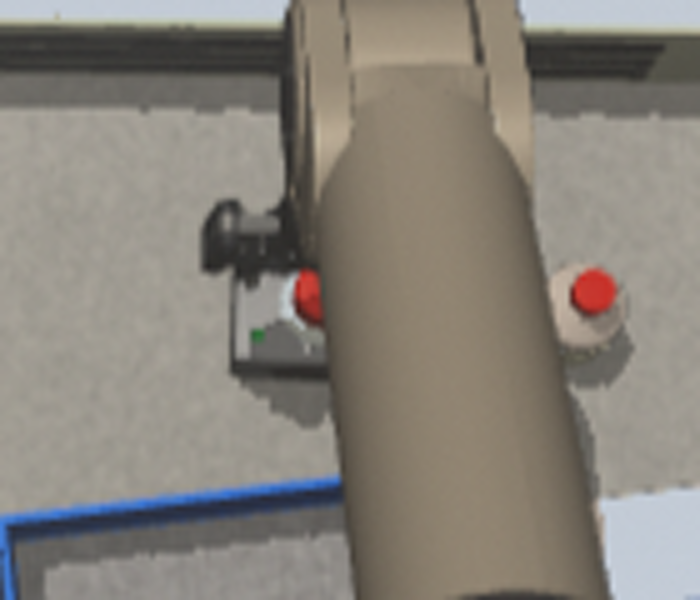

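View pics/k2.png

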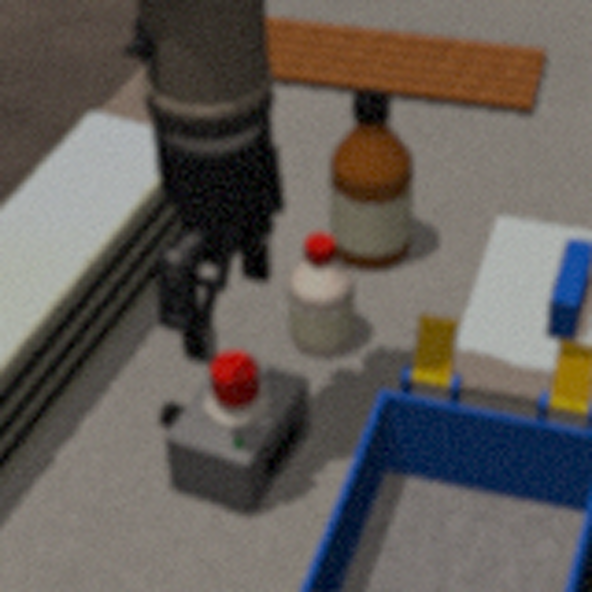

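The gripper is above the knob (red top at roughly (365,188) in the top view). Descending.

drive_tool:
  commands:
    - {"offset": [0,0.003,0.02],"twist": 0.0}
    - {"offset": [0,0,0.02],"twist": 0}
    - {"offset": [0,0,0.018],"twist": 0.02}
    - {"offset": [0,0,0],"twist": 0}

```text
time_s: 2.9
tool_pos: [0.6789, -0.082, 0.0936]
tool_rot: [179.9, 0.1, -90.0]
contact_force: [-0.2, -0.6, 0.6]
opening: 1.001
```

drive_tool:
  commands:
    - {"offset": [0,0,0],"twist": 0}
    - {"offset": [0,0,0],"twist": 0}
    - {"offset": [0,0,0],"twist": 0}
    - {"offset": [0,0,0],"twist": 0}
    - {"offset": [0,0,0],"twist": 0}
    - {"offset": [0,0,0],"twist": 0}
    - {"offset": [0,0,0],"twist": 0}
    - {"offset": [0,0,0],"twist": 0}
    - {"offset": [0,0,0],"twist": 0}
    - {"offset": [0,0,0],"twist": 0}
  gripper: 1

```text
time_s: 3.9
tool_pos: [0.6793, -0.0739, 0.0999]
tool_rot: [-179.9, 0.7, -89.6]
contact_force: [0.3, 0.7, -4.8]
opening: 0.394
```

```bash
python3 - <<'E'
from h import *
go(.68,-.0745,.09,-90)
d=grab('side'); cv2.imwrite('pics/k3.png',cv2.resize(d['frame'][130:230,230:330],None,fx=6,fy=6,interpolation=cv2.INTER_CUBIC))
go(.68,-.0745,.09,-90)
E
```

```text
t 3.9 pos [ 0.6793 -0.0739  0.0999] rot [-179.9    0.7  -89.6] F [ 0.3  0.7 -4.8] op 0.394
offset [ 0.0007 -0.0007  0.0099] rows@50 0.19725812244902052 twist 0.008
t 3.95 pos [ 0.6793 -0.0739  0.0999] rot [-179.9    0.7  -89.6] F [ 1.2  1.3 -7.1] op 0.396
offset [ 0.0008 -0.0007  0.0099] rows@50 0.1985184546119735 twist 0.008
```

View pics/k3.png

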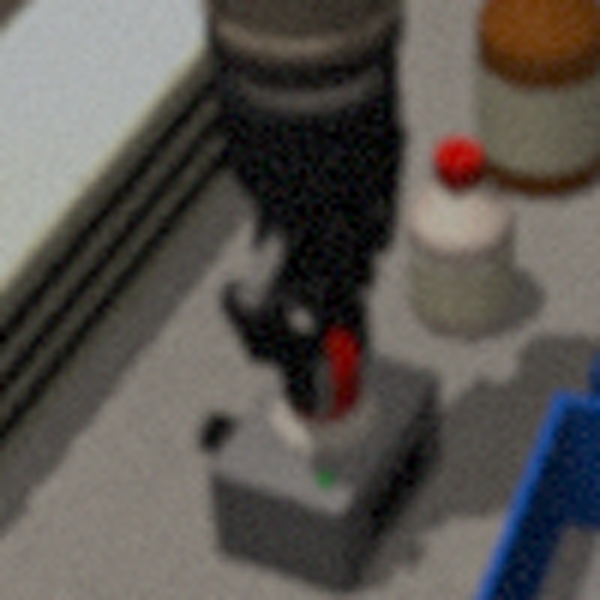

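The knob is gripped between the fingers at y≈-0.074. Pulling up gently.

drive_tool:
  commands:
    - {"offset": [0,0,-0.004],"twist": 0}
    - {"offset": [0,0,-0.004],"twist": 0}
    - {"offset": [0,0,-0.004],"twist": 0}
    - {"offset": [0,0,-0.003],"twist": 0}

```text
time_s: 4.35
tool_pos: [0.6794, -0.0739, 0.1177]
tool_rot: [-179.9, 0.7, -89.6]
contact_force: [-3.0, 2.4, 5.4]
opening: 0.399
```

drive_tool:
  commands:
    - {"offset": [0,0,-0.004],"twist": 0}
    - {"offset": [0,0,0],"twist": 0}

```text
time_s: 4.55
tool_pos: [0.6793, -0.0739, 0.1179]
tool_rot: [-179.9, 0.7, -89.5]
contact_force: [-0.1, 1.7, 5.2]
opening: 0.394
```

```bash
python3 - <<'E'
from h import *
go(.68,-.0745,.09,-90)
d=grab('side'); cv2.imwrite('pics/k4.png',cv2.resize(d['frame'][130:230,230:330],None,fx=6,fy=6,interpolation=cv2.INTER_CUBIC))
E
```

```text
t 4.55 pos [ 0.6793 -0.0739  0.1179] rot [-179.9    0.7  -89.5] F [-0.1  1.7  5.2] op 0.394
offset [ 0.0009 -0.0007  0.0279] rows@50 0.5582126191297921 twist 0.008
```

View pics/k4.png

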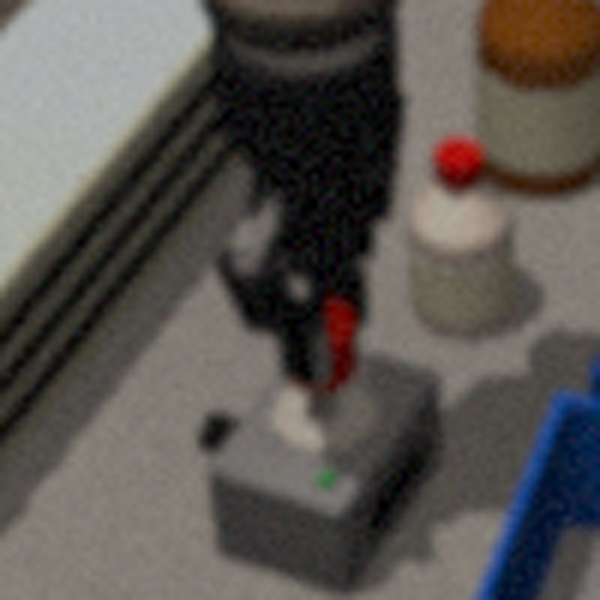

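Moved 18 mm to the end stop and the knob visibly stands higher. Releasing and rising.

drive_tool:
  commands:
    - {"offset": [0,0,0],"twist": 0}
    - {"offset": [0,0,0],"twist": 0}
    - {"offset": [0,0,0],"twist": 0}
    - {"offset": [0,0,0],"twist": 0}
    - {"offset": [0,0,0],"twist": 0}
    - {"offset": [0,0,0],"twist": 0}
  gripper: -1

```text
time_s: 5.2
tool_pos: [0.6806, -0.0768, 0.1218]
tool_rot: [-179.7, 0.6, -89.7]
contact_force: [-0.6, 0.0, -0.3]
opening: 1.0
```

drive_tool:
  commands:
    - {"offset": [0,0,-0.03],"twist": 0}
    - {"offset": [0,0,-0.04],"twist": 0}
    - {"offset": [0,0,-0.04],"twist": 0}
    - {"offset": [0,0,0],"twist": 0}

```text
time_s: 5.6
tool_pos: [0.6791, -0.0779, 0.2344]
tool_rot: [-179.9, 0.6, -89.7]
contact_force: [0.6, -1.1, 0.1]
opening: 1.0
```

```bash
python3 - <<'E'
from h import *
np.set_printoptions(precision=4,suppress=True)
go(.5610,.2960,.23,-90)
d=grab('side'); P=cloud(d)
yy,xx=np.mgrid[:480,:640]
hsv=cv2.cvtColor(d['frame'],cv2.COLOR_BGR2HSV);H,S,V=cv2.split(hsv)
m=(xx>265)&(xx<300)&(yy>165)&(yy<205)&(S>150)&((H<8)|(H>172)); print(np.nanpercentile(P[m][:,2],[50,75,90,95]),m.sum())
for nm,c in dict(j1=(258,322),j2=(304,332),j3=(295,378)).items():
    m=((xx-c[0])**2+(yy-c[1])**2<15**2)&(P[...,2]>0.070);print(nm,np.median(P[m],0))
cv2.imwrite('pics/s5.png',d['frame'])
E
```

```text
t 5.6 pos [ 0.6791 -0.0779  0.2344] rot [-179.9    0.6  -89.7] F [ 0.6 -1.1  0.1] op 1.0
offset [-0.3745  0.1161  0.0078] rows@50 7.489845669585874 twist 0.005
[0.1165 0.1178 0.1193 0.12  ] 150
j1 [0.5591 0.2974 0.0733]
j2 [0.4555 0.2797 0.0736]
j3 [0.4313 0.3751 0.0734]
```

View pics/s5.png

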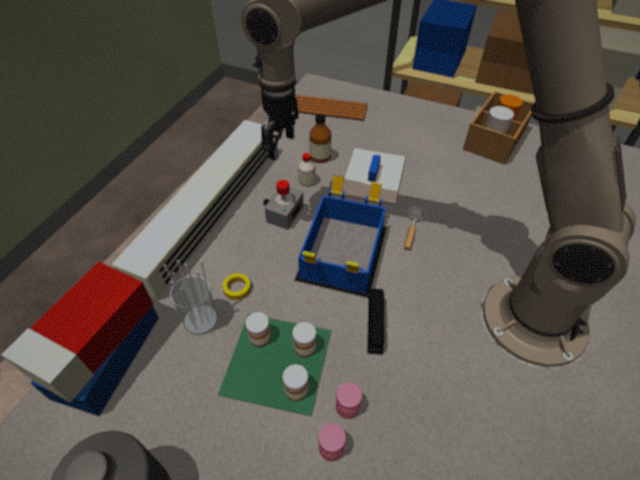

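drive_tool:
  commands:
    - {"offset": [0,0,0],"twist": -0.13}
    - {"offset": [-0.042,0.0075,0],"twist": 0}
    - {"offset": [-0.042,0.0075,0],"twist": 0}
    - {"offset": [-0.042,0.0075,0],"twist": 0}
    - {"offset": [-0.042,0.0075,0],"twist": 0}
    - {"offset": [-0.042,0.0075,0],"twist": 0}
    - {"offset": [-0.042,0.0075,0],"twist": 0}
    - {"offset": [-0.042,0.0075,0],"twist": 0}
    - {"offset": [-0.042,0.0075,0],"twist": 0}
    - {"offset": [0,0,0],"twist": 0}

```text
time_s: 6.65
tool_pos: [0.5628, 0.2542, 0.2236]
tool_rot: [179.2, 0.4, -82.2]
contact_force: [-0.5, 0.2, -0.2]
opening: 1.001
```

```bash
python3 -c "
from h import *
go(.560,.2958,.15,-82.2)"
```

```text
t 6.65 pos [0.5628 0.2542 0.2236] rot [179.2   0.4 -82.2] F [-0.5  0.2 -0.2] op 1.001
offset [-0.041  -0.0039  0.0738] rows@50 1.4760157798328772 twist 0.0
```

drive_tool:
  commands:
    - {"offset": [-0.02,-0.002,0.02],"twist": 0}
    - {"offset": [-0.02,-0.002,0.02],"twist": 0}
    - {"offset": [0,0,0.02],"twist": 0}
    - {"offset": [0,0,0],"twist": 0}
    - {"offset": [0,0,0],"twist": 0}

```text
time_s: 7.15
tool_pos: [0.558, 0.2958, 0.1583]
tool_rot: [178.9, 0.3, -82.0]
contact_force: [0.3, 0.4, 0.9]
opening: 1.002
```

```bash
python3 - <<'E'
from h import *
go(.560,.2958,.052,-82.2)
d=grab('side'); cv2.imwrite('pics/j1.png',cv2.resize(d['frame'][200:400,180:380],None,fx=3,fy=3,interpolation=cv2.INTER_CUBIC))
E
```

```text
t 7.15 pos [0.558  0.2958 0.1583] rot [178.9   0.3 -82. ] F [0.3 0.4 0.9] op 1.002
offset [ 0.0008 -0.0041  0.1063] rows@50 2.1257191333133485 twist 0.004
```

View pics/j1.png

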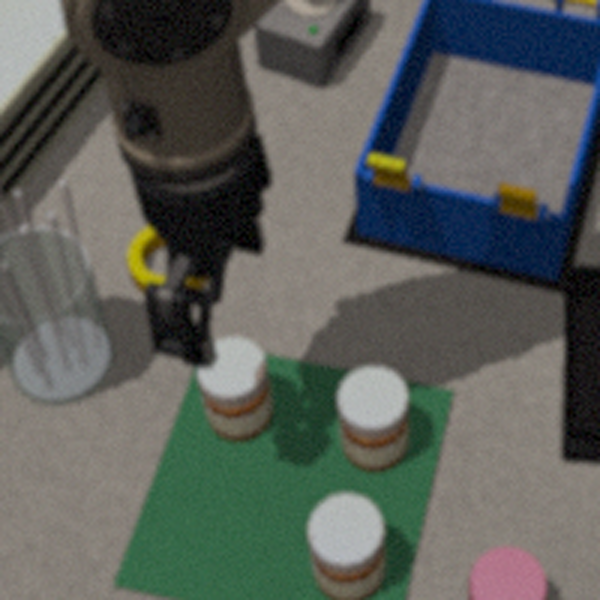

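drive_tool:
  commands:
    - {"offset": [0,-0.002,0.03],"twist": 0}
    - {"offset": [0,-0.001,0.03],"twist": 0}
    - {"offset": [0,0,0.025],"twist": 0}
    - {"offset": [0,0,0.017],"twist": 0}
    - {"offset": [0,0,0],"twist": 0}

```text
time_s: 7.7
tool_pos: [0.5652, 0.2937, 0.0597]
tool_rot: [179.5, 0.4, -82.4]
contact_force: [-0.4, -0.5, -0.1]
opening: 0.998
```

drive_tool:
  commands:
    - {"offset": [-0.002,0.005,0.006],"twist": 0}
    - {"offset": [0,0,0],"twist": 0}

```text
time_s: 7.9
tool_pos: [0.5611, 0.2948, 0.0557]
tool_rot: [179.6, 0.4, -82.5]
contact_force: [-0.2, -1.0, -0.0]
opening: 1.001
```

drive_tool:
  commands:
    - {"offset": [0,0,0],"twist": 0}
    - {"offset": [0,0,0],"twist": 0}
    - {"offset": [0,0,0],"twist": 0}
    - {"offset": [0,0,0],"twist": 0}
    - {"offset": [0,0,0],"twist": 0}
    - {"offset": [0,0,0],"twist": 0}
    - {"offset": [0,0,0],"twist": 0}
  gripper: 1

```text
time_s: 8.6
tool_pos: [0.5627, 0.2955, 0.059]
tool_rot: [179.9, 0.5, -82.5]
contact_force: [-0.4, -0.4, -0.7]
opening: 0.567
```

Jar 1 is gripped (opening ≈ 48 mm). Lifting and checking.

drive_tool:
  commands:
    - {"offset": [0,0,-0.02],"twist": 0}
    - {"offset": [0,0,-0.04],"twist": 0}
    - {"offset": [0,0,-0.04],"twist": 0}
    - {"offset": [0,0,-0.04],"twist": 0}
    - {"offset": [0,0,-0.04],"twist": 0}
    - {"offset": [0,0,0],"twist": 0}

```text
time_s: 9.2
tool_pos: [0.5616, 0.293, 0.2422]
tool_rot: [179.5, 0.3, -82.5]
contact_force: [0.8, 1.5, -1.3]
opening: 0.568
```

```bash
python3 -c "
from h import *
go(.5255,-.0535,.24,-82.2)"
```

```text
t 9.2 pos [0.5616 0.293  0.2422] rot [179.5   0.3 -82.5] F [ 0.8  1.5 -1.3] op 0.568
offset [0.3388 0.0812 0.001 ] rows@50 6.775012128686978 twist -0.004
```

drive_tool:
  commands:
    - {"offset": [0.037,0.009,0],"twist": 0}
    - {"offset": [0.037,0.009,0],"twist": 0}
    - {"offset": [0.037,0.009,0],"twist": 0}
    - {"offset": [0.037,0.009,0],"twist": 0}
    - {"offset": [0.037,0.009,0],"twist": 0}
    - {"offset": [0.037,0.009,0],"twist": 0}
    - {"offset": [0.037,0.009,0],"twist": 0}
    - {"offset": [0.037,0.009,0],"twist": 0}
    - {"offset": [0,0,0],"twist": 0}
    - {"offset": [0,0,0],"twist": 0}

```text
time_s: 10.2
tool_pos: [0.5229, -0.0209, 0.233]
tool_rot: [178.9, 0.4, -82.3]
contact_force: [-0.0, -0.1, -2.3]
opening: 0.574
```

```bash
python3 -c "
from h import *
go(.5255,-.0535,.16,-82.2)"
```

```text
t 10.2 pos [ 0.5229 -0.0209  0.233 ] rot [178.9   0.4 -82.3] F [-0.  -0.1 -2.3] op 0.574
offset [0.0332 0.0004 0.0727] rows@50 1.4547300352825825 twist -0.002
```

drive_tool:
  commands:
    - {"offset": [0.017,0,0.01],"twist": 0}
    - {"offset": [0.017,0,0.03],"twist": 0}
    - {"offset": [0,0,0.03],"twist": 0}
    - {"offset": [0,0,0],"twist": 0}
    - {"offset": [0,0,0],"twist": 0}

```text
time_s: 10.7
tool_pos: [0.5269, -0.0505, 0.1602]
tool_rot: [179.0, 0.5, -82.0]
contact_force: [0.1, -0.8, -1.3]
opening: 0.571
```

```bash
python3 - <<'E'
from h import *
go(.5255,-.0535,.066,-82.2)
d=grab('side'); cv2.imwrite('pics/p1.png',cv2.resize(d['frame'][120:320,220:420],None,fx=3,fy=3,interpolation=cv2.INTER_CUBIC))
E
```

```text
t 10.7 pos [ 0.5269 -0.0505  0.1602] rot [179.    0.5 -82. ] F [ 0.1 -0.8 -1.3] op 0.571
offset [0.0037 0.0001 0.0942] rows@50 1.8843106582609643 twist 0.004
```

View pics/p1.png

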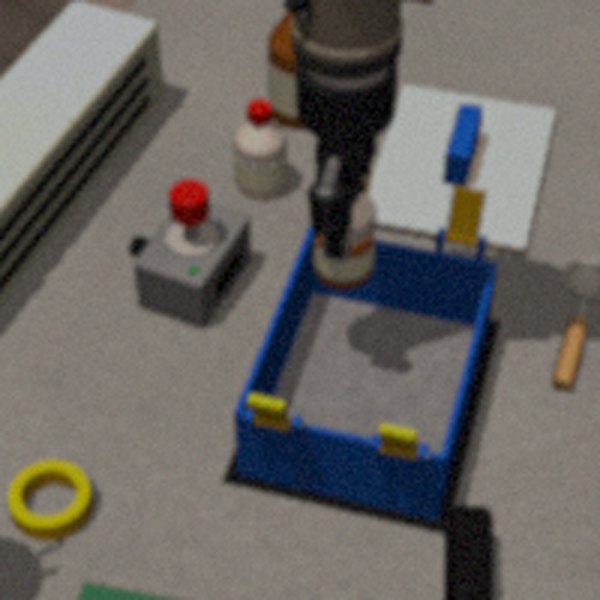

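The jar hangs upright over the far-right quarter of the box, inside the rim. Lowering.

drive_tool:
  commands:
    - {"offset": [0.002,0,0.03],"twist": 0}
    - {"offset": [0.002,0,0.03],"twist": 0}
    - {"offset": [0,0,0.02],"twist": 0}
    - {"offset": [0,0,0],"twist": 0}
    - {"offset": [0,0,0],"twist": 0}

```text
time_s: 11.25
tool_pos: [0.5331, -0.0497, 0.0862]
tool_rot: [179.8, 0.5, -81.6]
contact_force: [0.4, -0.4, -1.0]
opening: 0.569
```

drive_tool:
  commands:
    - {"offset": [0.003,0.008,0.008],"twist": 0}
    - {"offset": [0,0.001,0.008],"twist": 0}
    - {"offset": [0,0,0.004],"twist": 0}
    - {"offset": [0,0,0],"twist": 0}
    - {"offset": [0,0,0],"twist": 0}

```text
time_s: 11.75
tool_pos: [0.5267, -0.0539, 0.069]
tool_rot: [-179.8, 0.4, -81.6]
contact_force: [-0.5, 1.1, -2.1]
opening: 0.569
```

drive_tool:
  commands:
    - {"offset": [0,0,0.006],"twist": 0}
    - {"offset": [0,0,0.003],"twist": 0}
    - {"offset": [0,0,0],"twist": 0}

```text
time_s: 12.05
tool_pos: [0.5275, -0.0539, 0.06]
tool_rot: [-179.7, 0.4, -81.6]
contact_force: [-0.2, 0.1, 1.1]
opening: 0.569
```

drive_tool:
  commands:
    - {"offset": [0,0,0],"twist": 0}
    - {"offset": [0,0,0],"twist": 0}
    - {"offset": [0,0,0],"twist": 0}
    - {"offset": [0,0,0],"twist": 0}
  gripper: -0.4

```text
time_s: 12.45
tool_pos: [0.5283, -0.0537, 0.0604]
tool_rot: [-179.7, 0.4, -81.6]
contact_force: [1.0, 0.4, 0.5]
opening: 0.698
```

drive_tool:
  commands:
    - {"offset": [0,0,-0.015],"twist": 0}
    - {"offset": [0,0,-0.02],"twist": 0}
    - {"offset": [0,0,-0.04],"twist": 0}
    - {"offset": [0,0,-0.04],"twist": 0}
    - {"offset": [0,0,-0.04],"twist": 0}
    - {"offset": [0,0,0],"twist": 0}

```text
time_s: 13.05
tool_pos: [0.5269, -0.0547, 0.2205]
tool_rot: [-179.8, 0.4, -81.6]
contact_force: [1.0, -0.3, -0.0]
opening: 0.704
```

```bash
cat > jl.py <<'E'
from h import *
np.set_printoptions(precision=4,suppress=True)
def jars(d):
    P=cloud(d); hsv=cv2.cvtColor(d['frame'],cv2.COLOR_BGR2HSV)
    m=(P[...,2]>0.070)&(P[...,2]<0.080)&(hsv[...,1]<70)&(P[...,0]>.3)&(P[...,0]<.68)&(P[...,1]>-.15)&(P[...,1]<.6)
    n,l,s,c=cv2.connectedComponentsWithStats(m.astype(np.uint8))
    for i in range(1,n):
        if s[i,4]>60:
            print('cap',c[i].round(),s[i,4],np.median(P[l==i],0))
    return m
E
python3 - <<'E'
from jl import *
d=grab('side'); jars(d); cv2.imwrite('pics/p2.png',cv2.resize(d['frame'][120:420,180:420],None,fx=2,fy=2,interpolation=cv2.INTER_CUBIC))
go(.457,.278,.23,-82.2)
E
```

```text
cap [334. 218.] 227 [ 0.5229 -0.0518  0.0746]
cap [304. 333.] 383 [0.4557 0.28   0.0733]
cap [295. 377.] 474 [0.4313 0.3749 0.0734]
t 13.1 pos [ 0.5254 -0.0547  0.2181] rot [180.    0.5 -81.6] F [-0.3 -0.9 -0.4] op 0.697
offset [-0.3393  0.0189 -0.0092] rows@50 6.785283965233737 twist 0.011
```

View pics/p2.png

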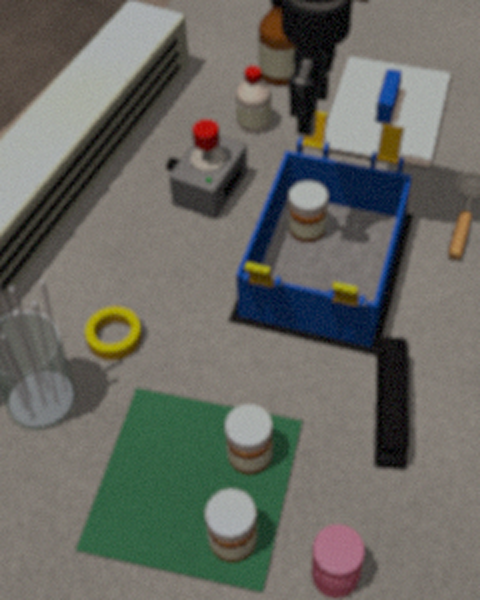

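Jar 1 stands upright in the box; jars 2 and 3 have not moved. Next, jar 2.

drive_tool:
  commands:
    - {"offset": [-0.038,0.002,-0.002],"twist": 0}
    - {"offset": [-0.038,0.002,-0.002],"twist": 0}
    - {"offset": [-0.038,0.002,-0.002],"twist": 0}
    - {"offset": [-0.038,0.002,-0.002],"twist": 0}
    - {"offset": [-0.038,0.002,-0.002],"twist": 0}
    - {"offset": [-0.038,0.002,-0.002],"twist": 0}
    - {"offset": [-0.038,0.002,-0.002],"twist": 0}
    - {"offset": [-0.038,0.002,-0.002],"twist": 0.01}
    - {"offset": [0,0,0],"twist": 0}
  gripper: -1

```text
time_s: 14.0
tool_pos: [0.4585, 0.2511, 0.2267]
tool_rot: [179.2, 0.3, -82.5]
contact_force: [0.1, 0.1, 0.7]
opening: 1.002
```

```bash
python3 -c "
from h import *
go(.458,.278,.13,-82.2)"
```

```text
t 14.0 pos [0.4585 0.2511 0.2267] rot [179.2   0.3 -82.5] F [0.1 0.1 0.7] op 1.002
offset [-0.0263 -0.0044  0.0968] rows@50 1.936020614919102 twist -0.005
```

drive_tool:
  commands:
    - {"offset": [-0.013,-0.002,0.02],"twist": 0}
    - {"offset": [-0.013,-0.001,0.03],"twist": 0}
    - {"offset": [0,0,0.03],"twist": 0}
    - {"offset": [0,0,0.01],"twist": 0}
    - {"offset": [0,0,0],"twist": 0}

```text
time_s: 14.5
tool_pos: [0.4546, 0.2768, 0.1298]
tool_rot: [178.9, 0.1, -82.3]
contact_force: [0.2, -0.0, -0.2]
opening: 0.999
```

```bash
python3 -c "
from h import *
go(.458,.278,.052,-82.2)"
```

```text
t 14.5 pos [0.4546 0.2768 0.1298] rot [ 1.789e+02  1.000e-01 -8.230e+01] F [ 0.2 -0.  -0.2] op 0.999
offset [-0.0005 -0.0051  0.0777] rows@50 1.5541741123194823 twist -0.002
```

drive_tool:
  commands:
    - {"offset": [0,-0.001,0.025],"twist": 0}
    - {"offset": [0,0,0.025],"twist": 0}
    - {"offset": [0,0,0.02],"twist": 0}
    - {"offset": [0,0,0.004],"twist": 0}
    - {"offset": [0,0,0],"twist": 0}

```text
time_s: 15.0
tool_pos: [0.4584, 0.2757, 0.0581]
tool_rot: [179.2, 0.2, -82.6]
contact_force: [-0.1, 0.1, -0.0]
opening: 0.998
```

```bash
python3 -c "
from h import *
go(.458,.278,.052,-82.2)"
```

```text
t 15.0 pos [0.4584 0.2757 0.0581] rot [179.2   0.2 -82.6] F [-0.1  0.1 -0. ] op 0.998
offset [-0.0023 -0.      0.0061] rows@50 0.12256602322180389 twist -0.007
```

drive_tool:
  commands:
    - {"offset": [-0.002,0,0.006],"twist": 0}
    - {"offset": [0,0,0],"twist": 0}

```text
time_s: 15.2
tool_pos: [0.4595, 0.2783, 0.0541]
tool_rot: [179.4, 0.3, -82.6]
contact_force: [-0.5, 0.3, 0.7]
opening: 0.999
```

drive_tool:
  commands:
    - {"offset": [0,0,0],"twist": 0}
    - {"offset": [0,0,0],"twist": 0}
    - {"offset": [0,0,0],"twist": 0}
    - {"offset": [0,0,0],"twist": 0}
    - {"offset": [0,0,0],"twist": 0}
    - {"offset": [0,0,0],"twist": 0}
    - {"offset": [0,0,0],"twist": 0}
  gripper: 1

```text
time_s: 15.9
tool_pos: [0.4605, 0.2789, 0.0561]
tool_rot: [179.6, 0.3, -82.6]
contact_force: [0.4, -0.7, -0.3]
opening: 0.572
```

drive_tool:
  commands:
    - {"offset": [0,0,-0.02],"twist": 0}
    - {"offset": [0,0,-0.04],"twist": 0}
    - {"offset": [0,0,-0.04],"twist": 0}
    - {"offset": [0,0,-0.04],"twist": 0}
    - {"offset": [0,0,-0.04],"twist": 0}
    - {"offset": [0,0,0],"twist": 0}

```text
time_s: 16.5
tool_pos: [0.4599, 0.2767, 0.2397]
tool_rot: [179.1, 0.2, -82.6]
contact_force: [1.8, 0.4, -1.4]
opening: 0.575
```

```bash
python3 -c "
from h import *
go(.4521,-.0635,.24,-82.2)"
```

```text
t 16.5 pos [0.4599 0.2767 0.2397] rot [179.1   0.2 -82.6] F [ 1.8  0.4 -1.4] op 0.575
offset [ 0.3363  0.0516 -0.0004] rows@50 6.726982884468172 twist -0.007
```

drive_tool:
  commands:
    - {"offset": [0.04,0.006,0],"twist": 0}
    - {"offset": [0.04,0.006,0],"twist": 0}
    - {"offset": [0.04,0.006,0],"twist": 0}
    - {"offset": [0.04,0.006,0],"twist": 0}
    - {"offset": [0.04,0.006,0],"twist": 0}
    - {"offset": [0.04,0.006,0],"twist": 0}
    - {"offset": [0.04,0.006,0],"twist": 0}
    - {"offset": [0.04,0.006,0],"twist": 0}
    - {"offset": [0,0,0],"twist": 0}
    - {"offset": [0,0,0],"twist": 0}

```text
time_s: 17.5
tool_pos: [0.4481, -0.0585, 0.2317]
tool_rot: [178.6, 0.3, -82.5]
contact_force: [0.5, -0.4, -2.2]
opening: 0.57
```

```bash
python3 -c "
from h import *
go(.4545,-.0635,.15,-82.2)"
```

```text
t 17.5 pos [ 0.4481 -0.0585  0.2317] rot [178.6   0.3 -82.5] F [ 0.5 -0.4 -2.2] op 0.57
offset [ 0.0062 -0.0076  0.0815] rows@50 1.630880190236084 twist -0.004
```

drive_tool:
  commands:
    - {"offset": [0.005,-0.003,0.02],"twist": 0}
    - {"offset": [0.001,0,0.03],"twist": 0}
    - {"offset": [0,0,0.02],"twist": 0}
    - {"offset": [0,0,0],"twist": 0}
    - {"offset": [0,0,0],"twist": 0}

```text
time_s: 18.0
tool_pos: [0.4499, -0.0598, 0.1584]
tool_rot: [178.6, 0.4, -82.1]
contact_force: [0.0, -0.2, -2.0]
opening: 0.569
```

```bash
python3 - <<'E'
from h import *
go(.4545,-.0635,.067,-82.2)
E
```

```text
t 18.0 pos [ 0.4499 -0.0598  0.1584] rot [178.6   0.4 -82.1] F [ 0.  -0.2 -2. ] op 0.569
offset [ 0.0049 -0.0063  0.0912] rows@50 1.8246987444703895 twist 0.001
```

drive_tool:
  commands:
    - {"offset": [0.004,-0.001,0.03],"twist": 0}
    - {"offset": [0.001,0,0.025],"twist": 0}
    - {"offset": [0,0,0.01],"twist": 0}
    - {"offset": [0,0,0],"twist": 0}
    - {"offset": [0,0,0],"twist": 0}

```text
time_s: 18.5
tool_pos: [0.4551, -0.0619, 0.0969]
tool_rot: [179.1, 0.3, -81.9]
contact_force: [0.2, -0.1, -3.0]
opening: 0.574
```

```bash
python3 - <<'E'
from h import *
go(.4545,-.0635,.058,-82.2)
E
```

```text
t 18.5 pos [ 0.4551 -0.0619  0.0969] rot [179.1   0.3 -81.9] F [ 0.2 -0.1 -3. ] op 0.574
offset [0.0017 0.0002 0.0389] rows@50 0.7771710104732225 twist 0.006
```

drive_tool:
  commands:
    - {"offset": [0.002,0.003,0.015],"twist": 0}
    - {"offset": [0,0,0.012],"twist": 0}
    - {"offset": [0,0,0.005],"twist": 0}
    - {"offset": [0,0,0],"twist": 0}
    - {"offset": [0,0,0],"twist": 0}

```text
time_s: 19.0
tool_pos: [0.4562, -0.0637, 0.0683]
tool_rot: [179.6, 0.2, -81.8]
contact_force: [0.6, 0.1, -1.9]
opening: 0.57
```

```bash
python3 - <<'E'
from h import *
go(.4545,-.0635,.057,-82.2)
E
```

```text
t 19.0 pos [ 0.4562 -0.0637  0.0683] rot [179.6   0.2 -81.8] F [ 0.6  0.1 -1.9] op 0.57
offset [-0.0004  0.0015  0.0113] rows@50 0.22581811973701016 twist 0.006
```

drive_tool:
  commands:
    - {"offset": [0,0.002,0.007],"twist": 0}
    - {"offset": [0,0,0.004],"twist": 0}
    - {"offset": [0,0,0],"twist": 0}

```text
time_s: 19.3
tool_pos: [0.4548, -0.064, 0.0573]
tool_rot: [179.7, 0.2, -81.8]
contact_force: [0.3, -0.6, -2.0]
opening: 0.572
```

```bash
python3 - <<'E'
from h import *
go(.4545,-.0635,.057,-82.2)
E
```

```text
t 19.3 pos [ 0.4548 -0.064   0.0573] rot [179.7   0.2 -81.8] F [ 0.3 -0.6 -2. ] op 0.572
offset [-0.0005  0.0002  0.0004] rows@50 0.009817694545660696 twist 0.006
```

drive_tool:
  commands:
    - {"offset": [0,0,0.002],"twist": 0}
    - {"offset": [0,0,0],"twist": 0}

```text
time_s: 19.5
tool_pos: [0.4554, -0.0639, 0.0574]
tool_rot: [179.7, 0.2, -81.9]
contact_force: [0.5, -0.0, -2.1]
opening: 0.569
```

drive_tool:
  commands:
    - {"offset": [0,0,0.003],"twist": 0}
    - {"offset": [0,0,0.002],"twist": 0}
    - {"offset": [0,0,0],"twist": 0}

```text
time_s: 19.8
tool_pos: [0.4564, -0.0637, 0.0576]
tool_rot: [179.8, 0.1, -81.9]
contact_force: [0.7, -0.7, -1.7]
opening: 0.569
```

```bash
python3 - <<'E'
from h import *
print(st()['joint_positions'].round(1), st()['joint_torque'].round(1))
d=grab('side'); cv2.imwrite('pics/p3.png',cv2.resize(d['frame'][120:320,240:440],None,fx=3,fy=3,interpolation=cv2.INTER_CUBIC))
E
```

```text
[  5.1  24.8  -5.8 125.6   4.7  30.  -86.1] [ -0.  -46.    0.  -16.2  -0.    0.2  -0. ]
```

View pics/p3.png

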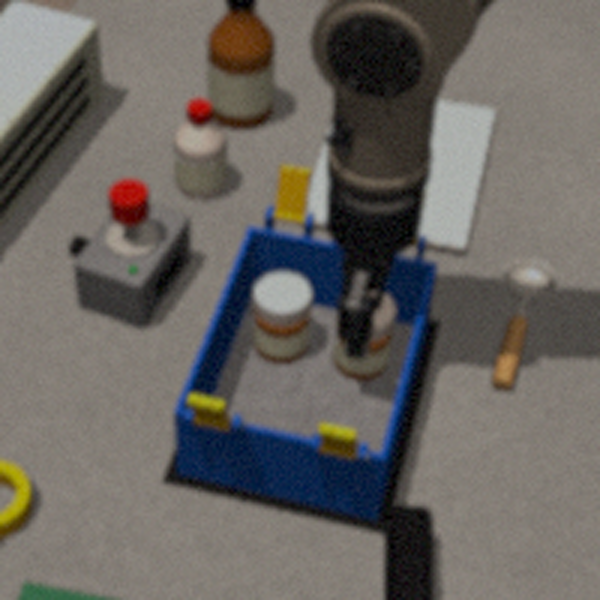

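Jar 2 is on the floor of the box. Releasing.

drive_tool:
  commands:
    - {"offset": [0,0,0],"twist": 0}
    - {"offset": [0,0,0],"twist": 0}
    - {"offset": [0,0,0],"twist": 0}
    - {"offset": [0,0,0],"twist": 0}
  gripper: -0.4

```text
time_s: 20.25
tool_pos: [0.4572, -0.0637, 0.057]
tool_rot: [179.9, 0.1, -81.9]
contact_force: [-0.1, -1.1, -0.8]
opening: 0.699
```

drive_tool:
  commands:
    - {"offset": [0,0,-0.015],"twist": 0}
    - {"offset": [0,0,-0.02],"twist": 0}
    - {"offset": [0,0,-0.04],"twist": 0}
    - {"offset": [0,0,-0.04],"twist": 0}
    - {"offset": [0,0,-0.04],"twist": 0}
    - {"offset": [0,0,0],"twist": 0}

```text
time_s: 20.85
tool_pos: [0.4567, -0.0638, 0.2157]
tool_rot: [179.6, 0.2, -81.8]
contact_force: [1.1, 0.1, 0.1]
opening: 0.702
```

```bash
python3 - <<'E'
from jl import *
d=grab('side'); jars(d); cv2.imwrite('pics/p4.png',cv2.resize(d['frame'][120:420,180:420],None,fx=2,fy=2,interpolation=cv2.INTER_CUBIC))
go(.4335,.373,.23,-82.2)
E
```

```text
cap [334. 218.] 227 [ 0.5236 -0.0513  0.0747]
cap [361. 224.] 230 [ 0.4516 -0.0617  0.0745]
cap [295. 377.] 471 [0.4316 0.375  0.0734]
t 20.9 pos [ 0.4553 -0.0638  0.2135] rot [179.4   0.2 -81.8] F [-1.  -0.9  0.1] op 0.699
offset [-0.4356 -0.0402 -0.0151] rows@50 8.711113077359395 twist 0.006
```

View pics/p4.png

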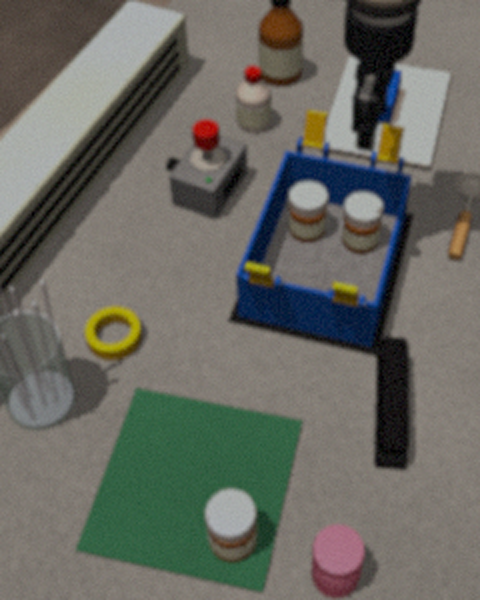

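Two jars stand upright in the box; jar 3 is unmoved on the mat.

drive_tool:
  commands:
    - {"offset": [-0.045,-0.003,-0.002],"twist": 0}
    - {"offset": [-0.045,-0.003,-0.002],"twist": 0}
    - {"offset": [-0.045,-0.003,-0.002],"twist": 0}
    - {"offset": [-0.045,-0.003,-0.002],"twist": 0}
    - {"offset": [-0.045,-0.003,-0.002],"twist": 0}
    - {"offset": [-0.045,-0.003,-0.002],"twist": 0}
    - {"offset": [-0.045,-0.003,-0.002],"twist": 0}
    - {"offset": [-0.045,-0.003,-0.002],"twist": 0}
    - {"offset": [-0.045,-0.003,-0.002],"twist": 0}
    - {"offset": [0,0,0],"twist": 0}
    - {"offset": [0,0,0],"twist": 0}
  gripper: -1

```text
time_s: 22.0
tool_pos: [0.4189, 0.3522, 0.2178]
tool_rot: [178.3, -0.0, -82.2]
contact_force: [0.7, -1.1, 0.2]
opening: 1.002
```

```bash
python3 -c "
from h import *
go(.4335,.373,.13,-82.2)"
```

```text
t 22.0 pos [0.4189 0.3522 0.2178] rot [178.3  -0.  -82.2] F [ 0.7 -1.1  0.2] op 1.002
offset [-0.0187 -0.02    0.0872] rows@50 1.743527656102574 twist -0.0
```

drive_tool:
  commands:
    - {"offset": [-0.01,-0.01,0.02],"twist": 0}
    - {"offset": [-0.008,-0.006,0.03],"twist": 0}
    - {"offset": [0,0,0.025],"twist": 0}
    - {"offset": [0,0,0],"twist": 0}
    - {"offset": [0,0,0],"twist": 0}

```text
time_s: 22.5
tool_pos: [0.4306, 0.3663, 0.1365]
tool_rot: [178.0, -0.3, -82.5]
contact_force: [0.2, 0.6, 1.2]
opening: 0.997
```

```bash
python3 -c "
from h import *
go(.4345,.373,.052,-82.2)"
```

```text
t 22.5 pos [0.4306 0.3663 0.1365] rot [178.   -0.3 -82.5] F [0.2 0.6 1.2] op 0.997
offset [-0.0066 -0.0076  0.0843] rows@50 1.6857486016656191 twist -0.005
```

drive_tool:
  commands:
    - {"offset": [-0.006,-0.002,0.025],"twist": 0}
    - {"offset": [0,0,0.025],"twist": 0}
    - {"offset": [0,0,0.025],"twist": 0}
    - {"offset": [0,0,0.004],"twist": 0}
    - {"offset": [0,0,0],"twist": 0}

```text
time_s: 23.0
tool_pos: [0.4342, 0.371, 0.0621]
tool_rot: [178.5, -0.1, -82.8]
contact_force: [0.8, 0.2, 0.7]
opening: 0.996
```

```bash
python3 -c "
from h import *
go(.4345,.373,.052,-82.2)"
```

```text
t 23.0 pos [0.4342 0.371  0.0621] rot [ 1.785e+02 -1.000e-01 -8.280e+01] F [0.8 0.2 0.7] op 0.996
offset [-0.002  -0.0008  0.01  ] rows@50 0.20072032394057138 twist -0.011
```

drive_tool:
  commands:
    - {"offset": [-0.002,0,0.007],"twist": 0}
    - {"offset": [0,0,0.003],"twist": 0}
    - {"offset": [0,0,0],"twist": 0}

```text
time_s: 23.3
tool_pos: [0.4357, 0.3742, 0.0552]
tool_rot: [178.8, 0.1, -82.9]
contact_force: [-0.8, 0.9, -0.6]
opening: 0.999
```

drive_tool:
  commands:
    - {"offset": [0,0,0],"twist": 0}
    - {"offset": [0,0,0],"twist": 0}
    - {"offset": [0,0,0],"twist": 0}
    - {"offset": [0,0,0],"twist": 0}
    - {"offset": [0,0,0],"twist": 0}
    - {"offset": [0,0,0],"twist": 0}
    - {"offset": [0,0,0],"twist": 0}
  gripper: 1

```text
time_s: 24.0
tool_pos: [0.4363, 0.375, 0.0568]
tool_rot: [178.9, 0.1, -82.9]
contact_force: [-0.2, 0.3, 0.0]
opening: 0.573
```

drive_tool:
  commands:
    - {"offset": [0,0,-0.02],"twist": 0}
    - {"offset": [0,0,-0.04],"twist": 0}
    - {"offset": [0,0,-0.04],"twist": 0}
    - {"offset": [0,0,-0.04],"twist": 0}
    - {"offset": [0,0,-0.04],"twist": 0}
    - {"offset": [0,0,0],"twist": 0}

```text
time_s: 24.6
tool_pos: [0.438, 0.3729, 0.2395]
tool_rot: [178.4, -0.2, -82.8]
contact_force: [0.2, 1.0, -2.0]
opening: 0.57
```

```bash
python3 -c "
from h import *
go(.476,.0405,.24,-82.2)"
```

```text
t 24.6 pos [0.438  0.3729 0.2395] rot [178.4  -0.2 -82.8] F [ 0.2  1.  -2. ] op 0.57
offset [0.3346 0.0039 0.0006] rows@50 6.691677614039231 twist -0.011
```

drive_tool:
  commands:
    - {"offset": [0.04,0,0],"twist": 0}
    - {"offset": [0.04,0,0],"twist": 0}
    - {"offset": [0.04,0,0],"twist": 0}
    - {"offset": [0.04,0,0],"twist": 0}
    - {"offset": [0.04,0,0],"twist": 0}
    - {"offset": [0.04,0,0],"twist": 0}
    - {"offset": [0.04,0,0],"twist": 0}
    - {"offset": [0.03,0,0],"twist": 0}
    - {"offset": [0,0,0],"twist": 0}
    - {"offset": [0,0,0],"twist": 0}

```text
time_s: 25.6
tool_pos: [0.4719, 0.0525, 0.2315]
tool_rot: [177.7, -0.2, -82.7]
contact_force: [-0.1, 0.4, -1.1]
opening: 0.571
```

```bash
python3 -c "
from h import *
go(.4775,.0405,.15,-82.2)"
```

```text
t 25.6 pos [0.4719 0.0525 0.2315] rot [177.7  -0.2 -82.7] F [-0.1  0.4 -1.1] op 0.571
offset [ 0.0124 -0.0072  0.0813] rows@50 1.6259051251018644 twist -0.009
```

drive_tool:
  commands:
    - {"offset": [0.01,-0.004,0.02],"twist": 0}
    - {"offset": [0.002,0,0.03],"twist": 0}
    - {"offset": [0,0,0.03],"twist": 0}
    - {"offset": [0,0,0.03],"twist": 0}
    - {"offset": [0,0,0],"twist": 0}
    - {"offset": [0,0,0],"twist": 0}

```text
time_s: 26.2
tool_pos: [0.4727, 0.0473, 0.1174]
tool_rot: [177.7, 0.0, -82.1]
contact_force: [0.9, 0.2, -1.5]
opening: 0.569
```

```bash
python3 -c "
from h import *
go(.4775,.0405,.058,-82.2)"
```

```text
t 26.2 pos [0.4727 0.0473 0.1174] rot [177.7   0.  -82.1] F [ 0.9  0.2 -1.5] op 0.569
offset [ 0.0074 -0.0062  0.0592] rows@50 1.1842725994989818 twist 0.001
```

drive_tool:
  commands:
    - {"offset": [0.005,-0.002,0.02],"twist": 0}
    - {"offset": [0.002,-0.001,0.02],"twist": 0}
    - {"offset": [0,0,0.01],"twist": 0}
    - {"offset": [0,0,0],"twist": 0}
    - {"offset": [0,0,0],"twist": 0}

```text
time_s: 26.7
tool_pos: [0.4799, 0.0445, 0.0725]
tool_rot: [178.4, 0.1, -81.9]
contact_force: [-0.1, 0.4, -2.1]
opening: 0.571
```

```bash
python3 -c "
from h import *
go(.4775,.0405,.058,-82.2)"
```

```text
t 26.7 pos [0.4799 0.0445 0.0725] rot [ 1.784e+02  1.000e-01 -8.190e+01] F [-0.1  0.4 -2.1] op 0.571
offset [0.0036 0.0025 0.0145] rows@50 0.2909960595816122 twist 0.005
```

drive_tool:
  commands:
    - {"offset": [0.004,0.003,0.01],"twist": 0}
    - {"offset": [0,0,0.006],"twist": 0}
    - {"offset": [0,0,0.002],"twist": 0}
    - {"offset": [0,0,0],"twist": 0}

```text
time_s: 27.1
tool_pos: [0.4792, 0.0405, 0.0581]
tool_rot: [178.7, 0.1, -81.9]
contact_force: [0.3, 0.1, -2.5]
opening: 0.573
```

drive_tool:
  commands:
    - {"offset": [0,0,0.002],"twist": 0}
    - {"offset": [0,0,0],"twist": 0}

```text
time_s: 27.3
tool_pos: [0.4797, 0.0406, 0.058]
tool_rot: [178.8, 0.0, -81.9]
contact_force: [0.3, -0.7, -1.9]
opening: 0.567
```

drive_tool:
  commands:
    - {"offset": [0,0,0],"twist": 0}
    - {"offset": [0,0,0],"twist": 0}
    - {"offset": [0,0,0],"twist": 0}
    - {"offset": [0,0,0],"twist": 0}
  gripper: -0.4

```text
time_s: 27.7
tool_pos: [0.4803, 0.0406, 0.0577]
tool_rot: [178.8, 0.0, -81.9]
contact_force: [0.5, -0.4, -0.0]
opening: 0.701
```

drive_tool:
  commands:
    - {"offset": [0,0,-0.015],"twist": 0}
    - {"offset": [0,0,-0.02],"twist": 0}
    - {"offset": [0,0,-0.04],"twist": 0}
    - {"offset": [0,0,-0.04],"twist": 0}
    - {"offset": [0,0,-0.04],"twist": 0}
    - {"offset": [0,0,0],"twist": 0}

```text
time_s: 28.3
tool_pos: [0.4826, 0.0409, 0.2163]
tool_rot: [178.5, 0.1, -81.9]
contact_force: [-0.1, 0.4, -0.1]
opening: 0.703
```

```bash
python3 - <<'E'
from jl import *
d=grab('side'); jars(d); cv2.imwrite('pics/p5.png',cv2.resize(d['frame'][120:420,180:420],None,fx=2,fy=2,interpolation=cv2.INTER_CUBIC))
go(.505,-.321,.2,8)
E
```

```text
cap [334. 220.] 100 [ 0.5198 -0.0447  0.0743]
cap [362. 224.] 235 [ 0.4517 -0.0613  0.0746]
cap [338. 250.] 264 [0.4745 0.0421 0.0745]
t 28.35 pos [0.4811 0.0406 0.214 ] rot [178.3   0.1 -81.9] F [-0.2 -0.2  0.2] op 0.7
offset [0.3614 0.0268 0.0144] rows@50 7.2276661200738275 twist -1.569
```

View pics/p5.png

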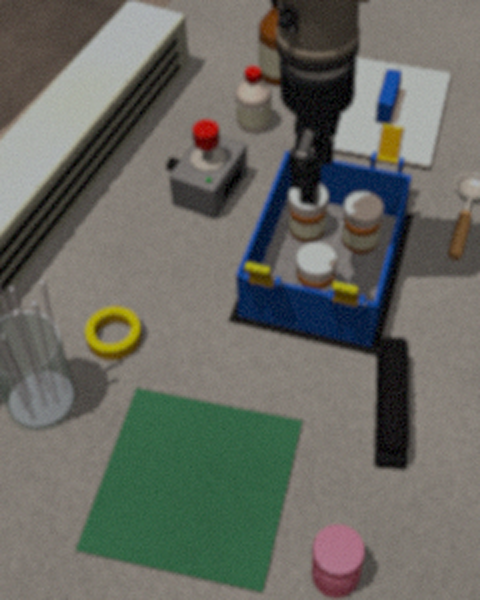

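All three jars stand upright in the box and the mat is empty. Next is the lid: handle at (447,253) in the top view, lid yaw ≈8.2°. Twisting 90°.

drive_tool:
  commands:
    - {"offset": [0,0,0],"twist": -0.143}
    - {"offset": [0,0,0],"twist": -0.143}
    - {"offset": [0,0,0],"twist": -0.143}
    - {"offset": [0,0,0],"twist": -0.143}
    - {"offset": [0,0,0],"twist": -0.143}
    - {"offset": [0,0,0],"twist": -0.143}
    - {"offset": [0,0,0],"twist": -0.143}
    - {"offset": [0,0,0],"twist": -0.143}
    - {"offset": [0,0,0],"twist": -0.143}
    - {"offset": [0,0,0],"twist": -0.143}
    - {"offset": [0,0,0],"twist": -0.143}
    - {"offset": [0,0,0],"twist": 0}
  gripper: -1

```text
time_s: 29.55
tool_pos: [0.471, 0.0387, 0.1976]
tool_rot: [-179.6, 3.2, 12.0]
contact_force: [0.3, 0.2, -0.2]
opening: 0.999
```

```bash
python3 - <<'E'
from h import *
go(.505,-.321,.2,8)
E
```

```text
t 29.55 pos [0.471  0.0387 0.1976] rot [-179.6    3.2   12. ] F [ 0.3  0.2 -0.2] op 0.999
offset [-0.0414  0.3589 -0.0025] rows@50 7.1785601092408795 twist 0.069
```

drive_tool:
  commands:
    - {"offset": [0,0,-0.005],"twist": 0.07}
    - {"offset": [-0.002,0.043,-0.003],"twist": 0}
    - {"offset": [-0.002,0.043,-0.003],"twist": 0}
    - {"offset": [-0.002,0.043,-0.003],"twist": 0}
    - {"offset": [-0.002,0.043,-0.003],"twist": 0}
    - {"offset": [-0.002,0.043,-0.003],"twist": 0}
    - {"offset": [-0.002,0.043,-0.003],"twist": 0}
    - {"offset": [-0.002,0.043,-0.003],"twist": 0}
    - {"offset": [0,0.03,-0.003],"twist": 0}
    - {"offset": [0,0,0],"twist": 0}

```text
time_s: 30.55
tool_pos: [0.4949, -0.3023, 0.2165]
tool_rot: [-179.7, 4.0, 5.7]
contact_force: [0.2, 0.2, 0.2]
opening: 1.003
```

```bash
cat >> h.py <<'E'
def tilt():
    s=st(); R=Ro.from_euler('xyz',s['tool_rot'],degrees=True).as_matrix(); print('tilt deg toward x,y',np.degrees(R[:2,2]).round(2))
E
python3 - <<'E'
from h import *
go(.505,-.321,.12,8); tilt()
E
```

```text
t 30.55 pos [ 0.4949 -0.3023  0.2165] rot [-179.7    4.     5.7] F [0.2 0.2 0.2] op 1.003
offset [0.0148 0.0201 0.0956] rows@50 1.9127562454513063 twist -0.041
tilt deg toward x,y [-3.97 -0.07]
```

drive_tool:
  commands:
    - {"offset": [0,0,0],"twist": 0}
    - {"offset": [0,0,0],"twist": 0}
    - {"offset": [0,0,0],"twist": 0}
    - {"offset": [0,0,0],"twist": 0}
    - {"offset": [0,0,0],"twist": 0}
    - {"offset": [0,0,0],"twist": 0}

```text
time_s: 31.15
tool_pos: [0.4946, -0.2965, 0.214]
tool_rot: [-179.5, 4.1, 5.6]
contact_force: [0.9, 0.8, -0.7]
opening: 1.0
```

```bash
python3 - <<'E'
from h import *
go(.505,-.321,.12,8); tilt()
E
```

```text
t 31.15 pos [ 0.4946 -0.2965  0.214 ] rot [-179.5    4.1    5.6] F [ 0.9  0.8 -0.7] op 1.0
offset [0.0147 0.0263 0.093 ] rows@50 1.8590895783298573 twist -0.041
tilt deg toward x,y [-4.18  0.14]
```

drive_tool:
  commands:
    - {"offset": [0.005,0.013,0.03],"twist": -0.02}
    - {"offset": [0.005,0.013,0.03],"twist": -0.02}
    - {"offset": [0,0,0.03],"twist": 0}
    - {"offset": [0,0,0],"twist": 0}

```text
time_s: 31.55
tool_pos: [0.5035, -0.321, 0.1231]
tool_rot: [-179.5, 3.8, 8.2]
contact_force: [-0.9, 0.0, -0.5]
opening: 1.002
```

```bash
python3 - <<'E'
from h import *
go(.505,-.321,.12,8); tilt()
E
```

```text
t 31.55 pos [ 0.5035 -0.321   0.1231] rot [-179.5    3.8    8.2] F [-0.9  0.  -0.5] op 1.002
offset [0.0017 0.0003 0.003 ] rows@50 0.060842116737785404 twist 0.003
tilt deg toward x,y [-3.88 -0.  ]
```

drive_tool:
  commands:
    - {"offset": [0,0,0],"twist": 0}
    - {"offset": [0,0,0],"twist": 0}
    - {"offset": [0,0,0],"twist": 0}
    - {"offset": [0,0,0],"twist": 0}
    - {"offset": [0,0,0],"twist": 0}
    - {"offset": [0,0,0],"twist": 0}

```text
time_s: 32.15
tool_pos: [0.5071, -0.3213, 0.1296]
tool_rot: [-179.7, 3.4, 8.2]
contact_force: [-0.4, -0.8, -0.4]
opening: 1.0
```

```bash
python3 - <<'E'
from h import *
go(.505,-.321,.12,8); tilt()
E
```

```text
t 32.15 pos [ 0.5071 -0.3213  0.1296] rot [-179.7    3.4    8.2] F [-0.4 -0.8 -0.4] op 1.0
offset [-0.0014 -0.0006  0.0097] rows@50 0.19419538073072168 twist 0.003
tilt deg toward x,y [-3.43 -0.22]
```

drive_tool:
  commands:
    - {"offset": [-0.003,0,0.02],"twist": 0}
    - {"offset": [0,0,0.02],"twist": 0}
    - {"offset": [0,0,0.001],"twist": 0}
    - {"offset": [0,0,0.001],"twist": 0}
    - {"offset": [0,0,0.001],"twist": 0}
    - {"offset": [0,0,0.001],"twist": 0}
    - {"offset": [0,0,0.001],"twist": 0}
    - {"offset": [0,0,0.001],"twist": 0}
    - {"offset": [0,0,0.001],"twist": 0}
    - {"offset": [0,0,0.001],"twist": 0}
    - {"offset": [0,0,0.001],"twist": 0}
    - {"offset": [0,0,0.001],"twist": 0}

```text
time_s: 33.35
tool_pos: [0.5045, -0.3234, 0.0838]
tool_rot: [180.0, 3.0, 8.2]
contact_force: [0.7, 0.7, 0.5]
opening: 1.004
```

drive_tool:
  commands:
    - {"offset": [0,0,0.001],"twist": 0}
    - {"offset": [0,0,0.001],"twist": 0}
    - {"offset": [0,0,0.001],"twist": 0}
    - {"offset": [0,0,0.001],"twist": 0}
    - {"offset": [0,0,0.001],"twist": 0}
    - {"offset": [0,0,0.001],"twist": 0}
    - {"offset": [0,0,0.001],"twist": 0}
    - {"offset": [0,0,0.001],"twist": 0}
    - {"offset": [0,0,0.001],"twist": 0}
    - {"offset": [0,0,0.001],"twist": 0}
    - {"offset": [0,0,0.001],"twist": 0}
    - {"offset": [0,0,0.001],"twist": 0}

```text
time_s: 34.55
tool_pos: [0.5038, -0.3235, 0.0705]
tool_rot: [180.0, 3.0, 8.2]
contact_force: [0.0, -0.1, -0.7]
opening: 1.0
```

```bash
python3 - <<'E'
from h import *
go(.505,-.321,.08,8); tilt()
E
```

```text
t 34.55 pos [ 0.5038 -0.3235  0.0705] rot [180.    3.    8.2] F [ 0.  -0.1 -0.7] op 1.0
offset [ 0.0011 -0.0023 -0.0096] rows@50 0.19153136942477209 twist 0.003
tilt deg toward x,y [-3.   -0.46]
```

drive_tool:
  commands:
    - {"offset": [0,0,0],"twist": 0}
    - {"offset": [0,0,0],"twist": 0}
    - {"offset": [0,0,0],"twist": 0}
    - {"offset": [0,0,0],"twist": 0}
    - {"offset": [0,0,0],"twist": 0}
    - {"offset": [0,0,0],"twist": 0}

```text
time_s: 35.15
tool_pos: [0.5038, -0.3235, 0.0705]
tool_rot: [180.0, 3.0, 8.2]
contact_force: [0.1, 0.0, 1.2]
opening: 1.004
```

```bash
python3 - <<'E'
from h import *
go(.505,-.321,.08,8); tilt()
E
```

```text
t 35.15 pos [ 0.5038 -0.3235  0.0705] rot [180.    3.    8.2] F [0.1 0.  1.2] op 1.004
offset [ 0.0011 -0.0023 -0.0096] rows@50 0.1919352191084125 twist 0.003
tilt deg toward x,y [-2.99 -0.46]
```

drive_tool:
  commands:
    - {"offset": [0,0,-0.03],"twist": 0}
    - {"offset": [0,0,-0.03],"twist": 0}
    - {"offset": [0,0,0],"twist": 0}

```text
time_s: 35.45
tool_pos: [0.5064, -0.3226, 0.1312]
tool_rot: [-179.9, 3.2, 8.2]
contact_force: [-0.2, -0.1, 1.1]
opening: 1.004
```

```bash
python3 - <<'E'
from h import *
go(.505,-.321,.08,8); tilt()
E
```

```text
t 35.45 pos [ 0.5064 -0.3226  0.1312] rot [-179.9    3.2    8.2] F [-0.2 -0.1  1.1] op 1.004
offset [ 0.0017 -0.0017  0.0511] rows@50 1.0229866440621478 twist 0.003
tilt deg toward x,y [-3.13 -0.37]
```

drive_tool:
  commands:
    - {"offset": [0,0,0.03],"twist": 0}
    - {"offset": [0,0,0.03],"twist": 0}
    - {"offset": [0,0,0],"twist": 0}

```text
time_s: 35.75
tool_pos: [0.5043, -0.3239, 0.0714]
tool_rot: [179.9, 2.9, 8.2]
contact_force: [-0.5, 0.4, -1.2]
opening: 0.999
```

```bash
python3 - <<'E'
from h import *
go(.505,-.321,.08,8); tilt()
E
```

```text
t 35.75 pos [ 0.5043 -0.3239  0.0714] rot [179.9   2.9   8.2] F [-0.5  0.4 -1.2] op 0.999
offset [ 0.0007 -0.0027 -0.0086] rows@50 0.17238748724831837 twist 0.003
tilt deg toward x,y [-2.89 -0.52]
```

drive_tool:
  commands:
    - {"offset": [0,0,-0.02],"twist": 0}
    - {"offset": [0,0.03,0],"twist": 0}
    - {"offset": [0,0.03,0],"twist": 0}
    - {"offset": [0,-0.03,0],"twist": 0}
    - {"offset": [0,-0.03,0],"twist": 0}
    - {"offset": [0,0.03,0],"twist": 0}
    - {"offset": [0,0.03,0],"twist": 0}
    - {"offset": [0,-0.03,0],"twist": 0}
    - {"offset": [0,-0.03,0],"twist": 0}
    - {"offset": [0,0,0],"twist": 0}
    - {"offset": [0,0,0],"twist": 0}

```text
time_s: 36.85
tool_pos: [0.5072, -0.3251, 0.0996]
tool_rot: [179.8, 2.8, 8.2]
contact_force: [0.4, 0.2, -0.4]
opening: 0.998
```

```bash
python3 - <<'E'
from h import *
go(.505,-.321,.08,8); tilt()
E
```

```text
t 36.85 pos [ 0.5072 -0.3251  0.0996] rot [179.8   2.8   8.2] F [ 0.4  0.2 -0.4] op 0.998
offset [-0.0006 -0.0044  0.0196] rows@50 0.3926640394592841 twist 0.003
tilt deg toward x,y [-2.76 -0.56]
```

drive_tool:
  commands:
    - {"offset": [0.03,0,0],"twist": 0}
    - {"offset": [0.03,0,0],"twist": 0}
    - {"offset": [-0.03,0,0],"twist": 0}
    - {"offset": [-0.03,0,0],"twist": 0}
    - {"offset": [0.03,0,0],"twist": 0}
    - {"offset": [0.03,0,0],"twist": 0}
    - {"offset": [-0.03,0,0],"twist": 0}
    - {"offset": [-0.03,0,0],"twist": 0}
    - {"offset": [0,0,0],"twist": 0}
    - {"offset": [0,0,0],"twist": 0}

```text
time_s: 37.85
tool_pos: [0.5077, -0.3339, 0.1023]
tool_rot: [179.6, 2.8, 7.7]
contact_force: [-0.2, 0.3, -0.2]
opening: 0.997
```

```bash
python3 - <<'E'
from h import *
go(.505,-.321,.08,8); tilt()
E
```

```text
t 37.85 pos [ 0.5077 -0.3339  0.1023] rot [179.6   2.8   7.7] F [-0.2  0.3 -0.2] op 0.997
offset [ 0.0001 -0.0133  0.0223] rows@50 0.44525328752671123 twist -0.005
tilt deg toward x,y [-2.75 -0.77]
```

drive_tool:
  commands:
    - {"offset": [0,-0.002,-0.013],"twist": 0}
    - {"offset": [0,-0.002,-0.013],"twist": 0}
    - {"offset": [0,-0.002,-0.013],"twist": 0}
    - {"offset": [0,-0.002,-0.013],"twist": 0}
    - {"offset": [0,-0.002,-0.013],"twist": 0}
    - {"offset": [0,-0.002,-0.013],"twist": 0}
    - {"offset": [0,0,-0.013],"twist": 0}
    - {"offset": [0,0,0],"twist": 0}
    - {"offset": [0,0,0],"twist": 0}

```text
time_s: 38.75
tool_pos: [0.515, -0.3194, 0.2049]
tool_rot: [179.4, 2.5, 7.9]
contact_force: [-0.6, 0.1, -0.1]
opening: 1.003
```

```bash
python3 - <<'E'
from h import *
go(.505,-.321,.08,8); tilt()
E
```

```text
t 38.75 pos [ 0.515  -0.3194  0.2049] rot [179.4   2.5   7.9] F [-0.6  0.1 -0.1] op 1.003
offset [-0.0047 -0.001   0.1252] rows@50 2.5045014356868966 twist -0.003
tilt deg toward x,y [-2.36 -0.91]
```

drive_tool:
  commands:
    - {"offset": [0,0,0.048],"twist": 0}
    - {"offset": [0,0,0.03],"twist": 0}
    - {"offset": [0,0,0],"twist": 0}
    - {"offset": [0,0,0],"twist": 0}
    - {"offset": [0,0,0],"twist": 0}
    - {"offset": [0,0,0],"twist": 0}

```text
time_s: 39.35
tool_pos: [0.5128, -0.3219, 0.1269]
tool_rot: [179.3, 2.3, 7.8]
contact_force: [0.4, 0.1, 0.5]
opening: 1.002
```

```bash
python3 - <<'E'
from h import *
go(.505,-.321,.08,8); tilt()
E
```

```text
t 39.35 pos [ 0.5128 -0.3219  0.1269] rot [179.3   2.3   7.8] F [0.4 0.1 0.5] op 1.002
offset [-0.0057 -0.0025  0.0472] rows@50 0.9439268200643927 twist -0.004
tilt deg toward x,y [-2.23 -0.98]
```

drive_tool:
  commands:
    - {"offset": [-0.001,0,-0.01],"twist": 0}
    - {"offset": [-0.001,0,-0.01],"twist": 0}
    - {"offset": [-0.001,0,-0.01],"twist": 0}
    - {"offset": [-0.001,0,-0.01],"twist": 0}
    - {"offset": [-0.001,0,-0.01],"twist": 0}
    - {"offset": [-0.001,0,-0.01],"twist": 0}
    - {"offset": [0,0,-0.01],"twist": 0}
    - {"offset": [0,0,-0.01],"twist": 0}
    - {"offset": [0,0,0],"twist": 0}
    - {"offset": [0,0,0],"twist": 0}

```text
time_s: 40.35
tool_pos: [0.5118, -0.3222, 0.22]
tool_rot: [179.0, 1.9, 7.8]
contact_force: [-0.1, -0.3, -1.5]
opening: 0.997
```

drive_tool:
  commands:
    - {"offset": [0,0,0.048],"twist": 0}
    - {"offset": [0,0,0.048],"twist": 0}
    - {"offset": [0,0,0.02],"twist": 0}
    - {"offset": [0,0,0],"twist": 0}
    - {"offset": [0,0,0],"twist": 0}

```text
time_s: 40.85
tool_pos: [0.509, -0.325, 0.1005]
tool_rot: [179.0, 1.9, 7.8]
contact_force: [0.6, -0.6, 0.3]
opening: 1.002
```

```bash
python3 - <<'E'
from h import *
go(.505,-.321,.08,8); tilt()
E
```

```text
t 40.85 pos [ 0.509  -0.325   0.1005] rot [179.    1.9   7.8] F [ 0.6 -0.6  0.3] op 1.002
offset [-0.0028 -0.0049  0.0205] rows@50 0.4105189572484023 twist -0.004
tilt deg toward x,y [-1.7  -1.26]
```

drive_tool:
  commands:
    - {"offset": [-0.001,0,-0.01],"twist": 0}
    - {"offset": [-0.001,0,-0.01],"twist": 0}
    - {"offset": [-0.001,0,-0.01],"twist": 0}
    - {"offset": [-0.001,0,-0.01],"twist": 0}
    - {"offset": [-0.001,0,-0.01],"twist": 0}
    - {"offset": [-0.001,0,-0.01],"twist": 0}
    - {"offset": [0,0,-0.01],"twist": 0}
    - {"offset": [0,0,-0.01],"twist": 0}
    - {"offset": [0,0,0],"twist": 0}
    - {"offset": [0,0,0],"twist": 0}

```text
time_s: 41.85
tool_pos: [0.5083, -0.3253, 0.1958]
tool_rot: [178.6, 1.3, 7.8]
contact_force: [-0.1, -0.4, -0.1]
opening: 1.0
```

drive_tool:
  commands:
    - {"offset": [0,0,0.048],"twist": 0}
    - {"offset": [0,0,0.048],"twist": 0}
    - {"offset": [0,0,0],"twist": 0}
    - {"offset": [0,0,0],"twist": 0}
    - {"offset": [0,0,0],"twist": 0}

```text
time_s: 42.35
tool_pos: [0.5082, -0.3286, 0.0996]
tool_rot: [178.5, 1.2, 7.8]
contact_force: [-0.4, 0.7, -0.0]
opening: 0.998
```

```bash
python3 - <<'E'
from h import *
go(.505,-.321,.08,8); tilt()
E
```

```text
t 42.35 pos [ 0.5082 -0.3286  0.0996] rot [178.5   1.2   7.8] F [-0.4  0.7 -0. ] op 0.998
offset [-0.0017 -0.0085  0.0194] rows@50 0.3883593229244738 twist -0.004
tilt deg toward x,y [-0.95 -1.66]
```

```bash
python3 - <<'E'
import cv2
im=cv2.imread('pics/top0.png'); cv2.imwrite('pics/lid0.png',cv2.resize(im[215:295,400:495],None,fx=8,fy=8,interpolation=cv2.INTER_CUBIC)[:600])
E
```

```text
(no output)
```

View pics/lid0.png

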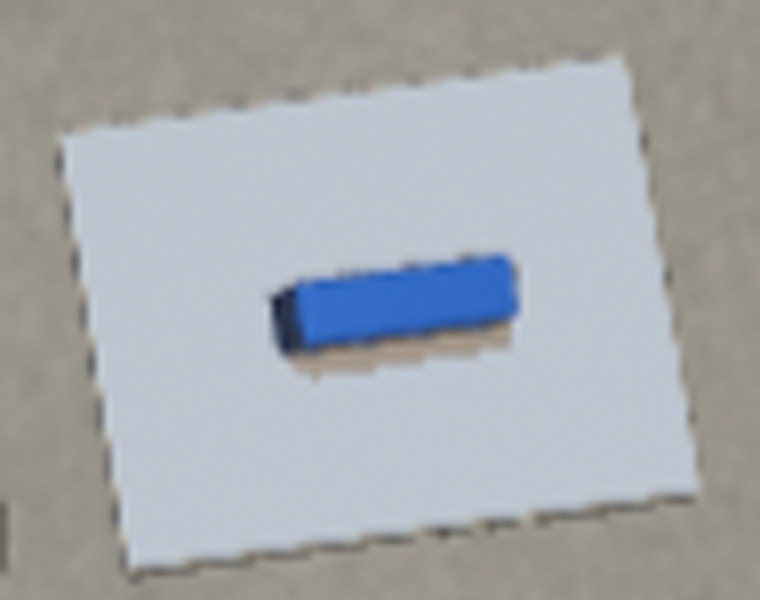

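```bash
python3 - <<'E'
from h import *
d=load('top')
f=lambda c,ox,oy,s,z: np.array([w(d,ox+(x+.5)/s-.5,oy+(y+.5)/s-.5,z) for x,y in c])
W=f([(62,133),(625,58),(698,492),(130,570)],400,215,8,.014)
print(W.round(4),W.mean(0),[np.linalg.norm(W[i]-W[(i+1)%4]).round(4) for i in range(4)])
a=[W[0]-W[1],W[3]-W[2],]; print([np.degrees(np.arctan2(-v[0],v[1])) for v in a]); a=[W[0]-W[3],W[1]-W[2]]; print([np.degrees(np.arctan2(v[1],v[0])) for v in a])
H=f([(300,285),(510,258),(517,317),(297,350)],400,215,8,.056); print(H.round(4),H.mean(0))
E
```

```text
[[ 0.5722 -0.2089  0.014 ]
 [ 0.6032 -0.4176  0.014 ]
 [ 0.4429 -0.4409  0.014 ]
 [ 0.4114 -0.2329  0.014 ]] [ 0.50743644 -0.32508079  0.014     ] [np.float64(0.211), np.float64(0.162), np.float64(0.2104), np.float64(0.1626)]
[np.float64(8.468246135634717), np.float64(8.617093755253613)]
[np.float64(8.509010571727172), np.float64(8.271924193884418)]
[[ 0.5127 -0.2867  0.056 ]
 [ 0.5235 -0.3619  0.056 ]
 [ 0.5023 -0.364   0.056 ]
 [ 0.4894 -0.2853  0.056 ]] [ 0.50698312 -0.32447741  0.056     ]
```

drive_tool:
  commands:
    - {"offset": [-0.002,-0.006,0.015],"twist": -0.009}
    - {"offset": [0,0,0.015],"twist": 0}
    - {"offset": [0,0,0.015],"twist": 0}
    - {"offset": [0,0,0.005],"twist": 0}
    - {"offset": [0,0,0],"twist": 0}
    - {"offset": [0,0,0],"twist": 0}

```text
time_s: 42.95
tool_pos: [0.5099, -0.3276, 0.0547]
tool_rot: [178.0, 0.6, 8.2]
contact_force: [0.7, 0.5, -0.4]
opening: 0.995
```

```bash
python3 - <<'E'
from h import *
go(.506,-.323,.042,8.4); tilt()
d=grab('side'); cv2.imwrite('pics/l1.png',cv2.resize(d['frame'][90:240,300:450],None,fx=4,fy=4,interpolation=cv2.INTER_CUBIC))
E
```

```text
t 42.95 pos [ 0.5099 -0.3276  0.0547] rot [178.    0.6   8.2] F [ 0.7  0.5 -0.4] op 0.995
offset [-0.0031 -0.0055  0.0125] rows@50 0.2506022147143022 twist -0.003
tilt deg toward x,y [-0.33 -2.03]
```

View pics/l1.png

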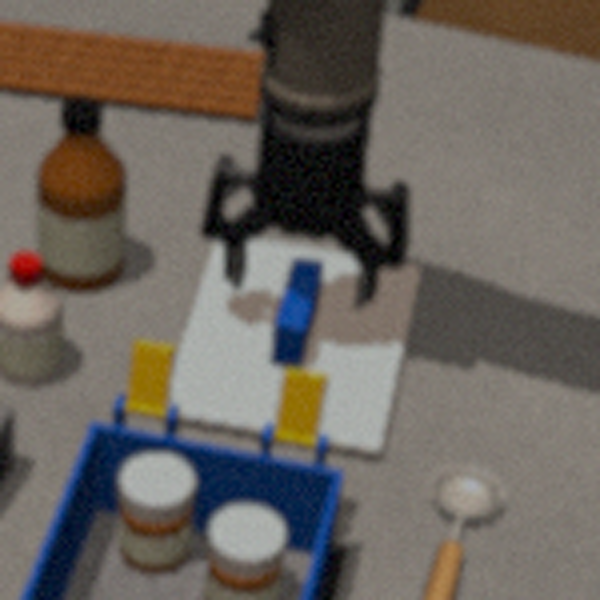

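Straddling the handle correctly. Fine-adjusting and gripping.

drive_tool:
  commands:
    - {"offset": [-0.003,-0.006,0.007],"twist": 0}
    - {"offset": [0,0,0.004],"twist": 0}
    - {"offset": [0,0,0],"twist": 0}
    - {"offset": [0,0,0],"twist": 0}

```text
time_s: 43.4
tool_pos: [0.5061, -0.3221, 0.0435]
tool_rot: [178.0, 0.5, 8.2]
contact_force: [-0.7, -1.2, -0.1]
opening: 0.998
```

```bash
python3 - <<'E'
from h import *
go(.506,-.323,.042,8.4); tilt()
E
```

```text
t 43.4 pos [ 0.5061 -0.3221  0.0435] rot [178.    0.5   8.2] F [-0.7 -1.2 -0.1] op 0.998
offset [-0.0002  0.0008  0.0015] rows@50 0.03061651846245699 twist -0.003
tilt deg toward x,y [-0.26 -2.06]
```

drive_tool:
  commands:
    - {"offset": [0,0,0],"twist": 0}
    - {"offset": [0,0,0],"twist": 0}
    - {"offset": [0,0,0],"twist": 0}
    - {"offset": [0,0,0],"twist": 0}
    - {"offset": [0,0,0],"twist": 0}
    - {"offset": [0,0,0],"twist": 0}
    - {"offset": [0,0,0],"twist": 0}
    - {"offset": [0,0,0],"twist": 0}
    - {"offset": [0,0,0],"twist": 0}
    - {"offset": [0,0,0],"twist": 0}
  gripper: 1

```text
time_s: 44.4
tool_pos: [0.507, -0.3225, 0.0444]
tool_rot: [177.9, 0.4, 8.2]
contact_force: [-1.4, -0.1, 1.0]
opening: 0.269
```

```bash
python3 - <<'E'
from h import *
go(.506,-.323,.042,8.4); tilt()
E
```

```text
t 44.4 pos [ 0.507  -0.3225  0.0444] rot [177.9   0.4   8.2] F [-1.4 -0.1  1. ] op 0.269
offset [-0.0011  0.0003  0.0024] rows@50 0.048144575765466324 twist -0.003
tilt deg toward x,y [-0.14 -2.1 ]
```

Gripped (opening matches the 24 mm handle). Lifting.

drive_tool:
  commands:
    - {"offset": [0,0,-0.01],"twist": 0}
    - {"offset": [0,0,-0.025],"twist": 0}
    - {"offset": [0,0,-0.03],"twist": 0}
    - {"offset": [0,0,-0.03],"twist": 0}
    - {"offset": [0,0,-0.03],"twist": 0}
    - {"offset": [0,0,-0.03],"twist": 0}
    - {"offset": [0,0,-0.03],"twist": 0}
    - {"offset": [0,0,-0.01],"twist": 0}
    - {"offset": [0,0,0],"twist": 0}

```text
time_s: 45.3
tool_pos: [0.503, -0.3131, 0.2457]
tool_rot: [178.3, 1.0, 8.2]
contact_force: [0.8, -0.1, -2.9]
opening: 0.271
```

```bash
python3 - <<'E'
from h import *
go(.483,-.009,.23,7.65); tilt()
d=grab('side'); cv2.imwrite('pics/l2.png',d['frame'])
E
```

```text
t 45.3 pos [ 0.503  -0.3131  0.2457] rot [178.3   1.    8.2] F [ 0.8 -0.1 -2.9] op 0.271
offset [ 0.024  -0.3042  0.0064] rows@50 6.083318424080462 twist 0.01
tilt deg toward x,y [-0.77 -1.8 ]
```

View pics/l2.png

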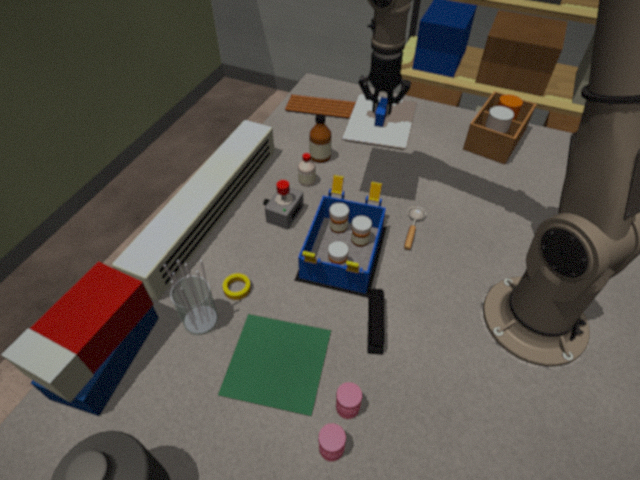

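drive_tool:
  commands:
    - {"offset": [0.002,-0.02,-0.001],"twist": 0}
    - {"offset": [0.002,-0.027,-0.001],"twist": 0}
    - {"offset": [0.002,-0.027,-0.001],"twist": 0}
    - {"offset": [0.002,-0.027,-0.001],"twist": 0}
    - {"offset": [0.002,-0.027,-0.001],"twist": 0}
    - {"offset": [0.002,-0.027,-0.001],"twist": 0}
    - {"offset": [0.002,-0.027,-0.001],"twist": 0}
    - {"offset": [0.002,-0.027,-0.001],"twist": 0}
    - {"offset": [0.002,-0.027,-0.001],"twist": 0}
    - {"offset": [0.002,-0.027,-0.001],"twist": 0.01}
    - {"offset": [0,-0.015,0],"twist": 0}
    - {"offset": [0,0,0],"twist": 0}

```text
time_s: 46.55
tool_pos: [0.4678, -0.0246, 0.2234]
tool_rot: [179.2, 3.2, 7.5]
contact_force: [0.6, 0.3, -2.7]
opening: 0.269
```

```bash
python3 - <<'E'
from h import *
go(.483,-.009,.15,7.65); tilt()
E
```

```text
t 46.55 pos [ 0.4678 -0.0246  0.2234] rot [179.2   3.2   7.5] F [ 0.6  0.3 -2.7] op 0.269
offset [ 0.0212 -0.0145  0.0721] rows@50 1.4422702023287248 twist -0.003
tilt deg toward x,y [-3.1  -1.24]
```

drive_tool:
  commands:
    - {"offset": [0.002,-0.0015,-0.01],"twist": 0}
    - {"offset": [0.002,-0.0015,-0.01],"twist": 0}
    - {"offset": [0.002,-0.0015,-0.01],"twist": 0}
    - {"offset": [0.002,-0.0015,-0.01],"twist": 0}
    - {"offset": [0.002,-0.0015,-0.01],"twist": 0}
    - {"offset": [0.002,-0.0015,-0.01],"twist": 0}
    - {"offset": [0.002,-0.0015,-0.01],"twist": 0}
    - {"offset": [0.001,0,-0.01],"twist": 0}
    - {"offset": [0.001,0,-0.01],"twist": 0}
    - {"offset": [0,0,-0.01],"twist": 0}
    - {"offset": [0,0,0],"twist": 0}

```text
time_s: 47.65
tool_pos: [0.4897, -0.013, 0.33]
tool_rot: [179.1, 3.3, 7.2]
contact_force: [-0.2, -0.3, -3.2]
opening: 0.27
```

```bash
python3 - <<'E'
from h import *
go(.483,-.009,.22,7.65); tilt()
E
```

```text
t 47.65 pos [ 0.4897 -0.013   0.33  ] rot [179.1   3.3   7.2] F [-0.2 -0.3 -3.2] op 0.27
offset [ 0.0002 -0.0065  0.1101] rows@50 2.202392889321262 twist -0.008
tilt deg toward x,y [-3.18 -1.27]
```

drive_tool:
  commands:
    - {"offset": [0,-0.002,0.045],"twist": -0.008}
    - {"offset": [0,-0.002,0.045],"twist": 0}
    - {"offset": [0,-0.002,0.02],"twist": 0}
    - {"offset": [0,0,0],"twist": 0}
    - {"offset": [0,0,0],"twist": 0}
    - {"offset": [0,0,0],"twist": 0}

```text
time_s: 48.25
tool_pos: [0.4844, -0.0099, 0.2193]
tool_rot: [179.1, 3.1, 7.6]
contact_force: [0.4, 0.6, -3.4]
opening: 0.272
```

```bash
python3 - <<'E'
from h import *
go(.483,-.009,.2,7.65); tilt()
d=grab('side'); cv2.imwrite('pics/l3.png',cv2.resize(d['frame'][100:320,240:440],None,fx=2.7,fy=2.7,interpolation=cv2.INTER_CUBIC))
E
```

```text
t 48.25 pos [ 0.4844 -0.0099  0.2193] rot [179.1   3.1   7.6] F [ 0.4  0.6 -3.4] op 0.272
offset [-0.0002 -0.0014  0.0194] rows@50 0.38722912908120094 twist -0.001
tilt deg toward x,y [-2.93 -1.29]
```

View pics/l3.png

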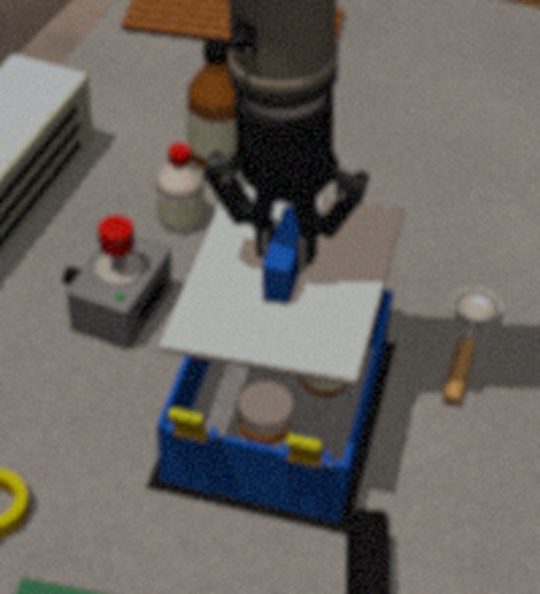

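drive_tool:
  commands:
    - {"offset": [0,-0.001,0.045],"twist": 0}
    - {"offset": [0,0,0.015],"twist": 0}
    - {"offset": [0,0,0],"twist": 0}
    - {"offset": [0,0,0],"twist": 0}
    - {"offset": [0,0,0],"twist": 0}

```text
time_s: 48.8
tool_pos: [0.4881, -0.0103, 0.1656]
tool_rot: [179.0, 2.2, 7.5]
contact_force: [0.1, 0.6, -2.8]
opening: 0.271
```

```bash
python3 - <<'E'
from h import *
go(.483,-.009,.15,7.65); tilt()
E
```

```text
t 48.8 pos [ 0.4881 -0.0103  0.1656] rot [179.    2.2   7.5] F [ 0.1  0.6 -2.8] op 0.271
offset [-0.0043 -0.0023  0.0157] rows@50 0.3142683319890064 twist -0.003
tilt deg toward x,y [-2.01 -1.3 ]
```

drive_tool:
  commands:
    - {"offset": [0,0,-0.01],"twist": 0}
    - {"offset": [0,0,-0.01],"twist": 0}
    - {"offset": [0,0,-0.01],"twist": 0}
    - {"offset": [0,0,-0.01],"twist": 0}
    - {"offset": [0,0,-0.01],"twist": 0}
    - {"offset": [0,0,0],"twist": 0}

```text
time_s: 49.4
tool_pos: [0.4926, -0.0087, 0.2247]
tool_rot: [178.9, 1.7, 7.5]
contact_force: [0.1, -0.2, -3.4]
opening: 0.269
```

```bash
python3 - <<'E'
from h import *
go(.483,-.009,.15,7.65); tilt()
E
```

```text
t 49.4 pos [ 0.4926 -0.0087  0.2247] rot [178.9   1.7   7.5] F [ 0.1 -0.2 -3.4] op 0.269
offset [-0.0073 -0.0024  0.0749] rows@50 1.4982000479830528 twist -0.003
tilt deg toward x,y [-1.53 -1.31]
```

Working: the tilt is shrinking. One more cycle, correcting x.

drive_tool:
  commands:
    - {"offset": [-0.007,-0.002,0.045],"twist": 0}
    - {"offset": [0,0,0.02],"twist": 0}
    - {"offset": [0,0,0],"twist": 0}
    - {"offset": [0,0,0],"twist": 0}
    - {"offset": [0,0,0],"twist": 0}

```text
time_s: 49.9
tool_pos: [0.4854, -0.009, 0.1608]
tool_rot: [178.9, 1.4, 7.4]
contact_force: [-0.7, -0.3, -2.5]
opening: 0.27
```

```bash
python3 - <<'E'
from h import *
go(.483,-.009,.14,7.65); tilt()
E
```

```text
t 49.9 pos [ 0.4854 -0.009   0.1608] rot [178.9   1.4   7.4] F [-0.7 -0.3 -2.5] op 0.27
offset [-0.0018 -0.0008  0.0209] rows@50 0.41776839786224523 twist -0.004
tilt deg toward x,y [-1.27 -1.31]
```

drive_tool:
  commands:
    - {"offset": [-0.002,-0.001,0.01],"twist": -0.004}
    - {"offset": [0,0,0.006],"twist": 0}
    - {"offset": [0,0,0],"twist": 0}
    - {"offset": [0,0,0],"twist": 0}

```text
time_s: 50.3
tool_pos: [0.4844, -0.0086, 0.1457]
tool_rot: [178.8, 1.2, 7.7]
contact_force: [-0.9, 0.4, -2.6]
opening: 0.272
```

```bash
python3 - <<'E'
from h import *
go(.483,-.009,.14,7.65); tilt()
d=grab('side'); cv2.imwrite('pics/l4.png',cv2.resize(d['frame'][150:310,260:420],None,fx=3.7,fy=3.7,interpolation=cv2.INTER_CUBIC))
d=grab('top'); cv2.imwrite('pics/l5.png',cv2.resize(d['frame'][205:315,270:410],None,fx=5,fy=5,interpolation=cv2.INTER_CUBIC))
E
```

```text
t 50.3 pos [ 0.4844 -0.0086  0.1457] rot [178.8   1.2   7.7] F [-0.9  0.4 -2.6] op 0.272
offset [-0.0013  0.0001  0.0057] rows@50 0.1144518424803749 twist 0.0
tilt deg toward x,y [-1.04 -1.32]
```

View pics/l4.png

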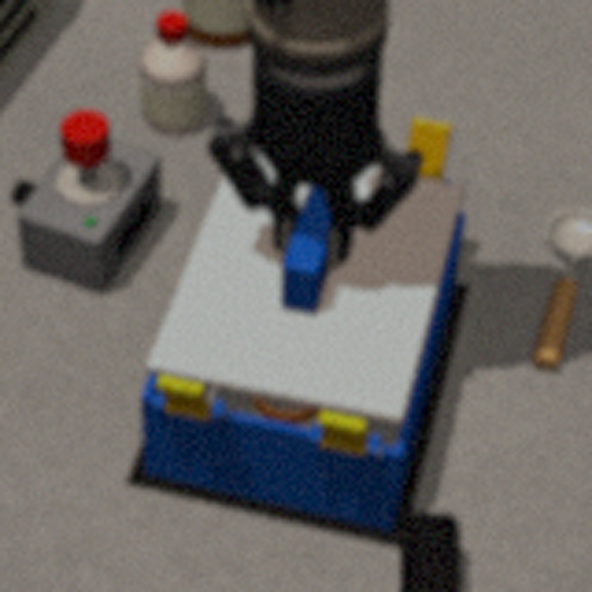

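View pics/l5.png

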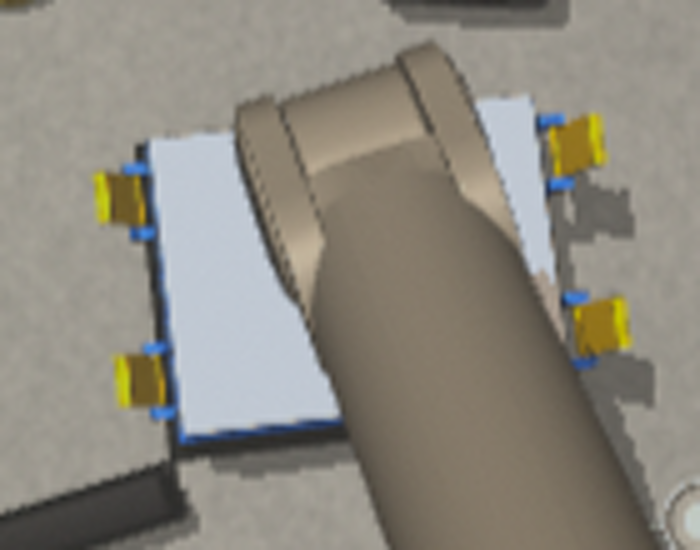

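```bash
python3 - <<'E'
from h import *
d=load('top')
f=lambda c,z: np.array([w(d,270+(x+.5)/5-.5,205+(y+.5)/5-.5,z) for x,y in c])
W=f([(148,142),(533,96),(180,438)],.1153); print(W.round(4))
print('center TR-BL',((W[1]+W[2])/2).round(4), np.linalg.norm(W[0]-W[1]),np.linalg.norm(W[0]-W[2]))
a=W[0]-W[1]; print(np.degrees(np.arctan2(-a[0],a[1]))); a=W[0]-W[2];print(np.degrees(np.arctan2(a[1],a[0])))
B=np.array([.4832,-.0108]); c,s=np.cos(np.radians(7.88)),np.sin(np.radians(7.88))
R=np.array([[c,-s],[s,c]]); print((R.T@((W[1]+W[2])[:2]/2-B)).round(4))
E
```

```text
[[ 0.5488  0.1058  0.1153]
 [ 0.5775 -0.1062  0.1153]
 [ 0.3868  0.0852  0.1153]]
center TR-BL [ 0.4821 -0.0105  0.1153] 0.21393933614619032 0.16329371153384462
7.704651647042957
7.27093783543652
[-0.001   0.0004]
```

In the top view the lid centre is within about 1 mm of the box centre, with yaw within 0.5°. Lowering.

drive_tool:
  commands:
    - {"offset": [0,0,0.006],"twist": 0}
    - {"offset": [0,0,0.005],"twist": 0}
    - {"offset": [0,0,0.002],"twist": 0}
    - {"offset": [0,0,0],"twist": 0}

```text
time_s: 50.8
tool_pos: [0.4845, -0.0089, 0.1319]
tool_rot: [178.8, 1.2, 7.7]
contact_force: [0.5, -0.2, -3.4]
opening: 0.272
```

```bash
python3 - <<'E'
from h import *
go(.4845,-.009,.1234,7.8); tilt()
E
```

```text
t 50.8 pos [ 0.4845 -0.0089  0.1319] rot [178.8   1.2   7.7] F [ 0.5 -0.2 -3.4] op 0.272
offset [ 0.0002 -0.0001  0.0085] rows@50 0.16985070676931716 twist -0.002
tilt deg toward x,y [-0.99 -1.32]
```

drive_tool:
  commands:
    - {"offset": [0,0,0.003],"twist": 0}
    - {"offset": [0,0,0.002],"twist": 0}
    - {"offset": [0,0,0],"twist": 0}

```text
time_s: 51.1
tool_pos: [0.4844, -0.009, 0.1264]
tool_rot: [178.8, 1.2, 7.7]
contact_force: [0.5, -0.1, -3.6]
opening: 0.27
```

drive_tool:
  commands:
    - {"offset": [0,0,0.003],"twist": 0}
    - {"offset": [0,0,0.001],"twist": 0}
    - {"offset": [0,0,0],"twist": 0}

```text
time_s: 51.4
tool_pos: [0.4849, -0.0087, 0.1244]
tool_rot: [178.7, 1.1, 7.7]
contact_force: [-1.5, -0.2, 1.6]
opening: 0.27
```

Contact came within 1 mm of the seated height, so the plug is inside. Releasing.

drive_tool:
  commands:
    - {"offset": [0,0,0],"twist": 0}
    - {"offset": [0,0,0],"twist": 0}
    - {"offset": [0,0,0],"twist": 0}
    - {"offset": [0,0,0],"twist": 0}
    - {"offset": [0,0,0],"twist": 0}
  gripper: -0.2

```text
time_s: 51.9
tool_pos: [0.4863, -0.0086, 0.1251]
tool_rot: [178.7, 0.9, 7.7]
contact_force: [0.0, 0.6, -0.3]
opening: 0.602
```

drive_tool:
  commands:
    - {"offset": [0,0,-0.015],"twist": 0}
    - {"offset": [0,0,-0.02],"twist": 0}
    - {"offset": [0,0,-0.02],"twist": 0}
    - {"offset": [0,0,-0.02],"twist": 0}
    - {"offset": [0,0,-0.02],"twist": 0}
    - {"offset": [0,0,0],"twist": 0}

```text
time_s: 52.5
tool_pos: [0.4867, -0.0061, 0.2222]
tool_rot: [178.8, 1.1, 7.7]
contact_force: [0.1, 0.0, 0.4]
opening: 0.601
```

```bash
python3 - <<'E'
from h import *
go(.4845,-.009,.1234,7.8); tilt()
d=grab('side'); cv2.imwrite('pics/l6.png',cv2.resize(d['frame'][150:310,260:420],None,fx=3.7,fy=3.7,interpolation=cv2.INTER_CUBIC))
P=cloud(d); hsv=cv2.cvtColor(d['frame'],cv2.COLOR_BGR2HSV)
m=np.zeros((480,640),bool); m[200:262,300:375]=1; m&=(hsv[...,1]<60)&(hsv[...,2]>120)&(P[...,2]>.07)
Q=P[m]; A=np.c_[Q[:,:2]-Q[:,:2].mean(0),np.ones(len(Q))]; k=np.linalg.lstsq(A,Q[:,2],rcond=None)[0]; print(len(Q),k, np.degrees(k[:2]))
E
```

```text
t 52.5 pos [ 0.4867 -0.0061  0.2222] rot [178.8   1.1   7.7] F [0.1 0.  0.4] op 0.601
offset [-0.0007  0.0005  0.0988] rows@50 1.9765378604514419 twist -0.001
tilt deg toward x,y [-0.92 -1.34]
3375 [-0.00434944 -0.00119608  0.09278304] [-0.24920454 -0.06853055]
```

View pics/l6.png

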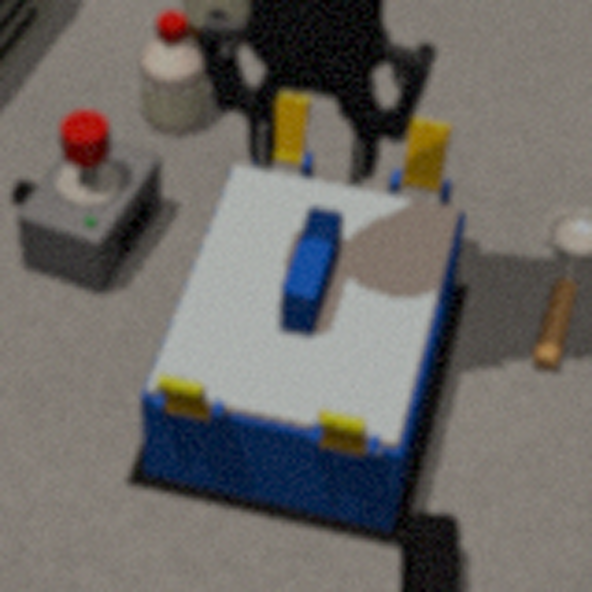

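The lid is seated level: plate height 0.0928 against 0.093 expected. Now the clips, with closed fingers and this yaw (tool y = −box y). First br (+x, −y).

drive_tool:
  commands:
    - {"offset": [0.008,0.028,0],"twist": 0}
    - {"offset": [0.008,0.028,0],"twist": 0}
    - {"offset": [0.008,0.028,0],"twist": 0}
    - {"offset": [0.008,0.028,0],"twist": 0}
    - {"offset": [0.008,0.028,0],"twist": 0}
    - {"offset": [0.006,0.027,0],"twist": 0}
    - {"offset": [0,0,0],"twist": 0}
    - {"offset": [0,0,0],"twist": 0}
  gripper: 1

```text
time_s: 53.35
tool_pos: [0.5516, -0.1704, 0.2127]
tool_rot: [179.0, 2.0, 7.9]
contact_force: [-0.7, 0.7, 0.1]
opening: 0.0
```

```bash
cat >> h.py <<'E'
C=np.array([.4835,-.009]); BY=np.radians(7.85)
def box(bx,by):
    c,s_=np.cos(BY),np.sin(BY); return C+np.array([c*bx-s_*by,s_*bx+c*by])
def bgo(bx,by,z):
    x,y=box(bx,by); go(x,y,z,7.85); s=st(); c,s_=np.cos(BY),np.sin(BY); v=s['tool_pos'][:2]-C
    print('box coords',np.round([c*v[0]+s_*v[1],-s_*v[0]+c*v[1]],4)); tilt()
E
python3 -c "
from h import *
bgo(.05,-.165,.147)"
```

```text
t 53.35 pos [ 0.5516 -0.1704  0.2127] rot [179.    2.    7.9] F [-0.7  0.7  0.1] op 0.0
offset [ 0.0069 -0.0053  0.0654] rows@50 1.3085816541316315 twist 0.001
box coords [ 0.0454 -0.1692]
tilt deg toward x,y [-1.82 -1.24]
```

drive_tool:
  commands:
    - {"offset": [0.003,0,0.025],"twist": 0}
    - {"offset": [0.001,0,0.025],"twist": 0}
    - {"offset": [0,0,0.01],"twist": 0}
    - {"offset": [0,0,0],"twist": 0}
    - {"offset": [0,0,0],"twist": 0}

```text
time_s: 53.85
tool_pos: [0.5521, -0.1665, 0.1494]
tool_rot: [179.2, 2.1, 8.2]
contact_force: [0.3, 0.3, 0.3]
opening: -0.004
```

```bash
python3 - <<'E'
from h import *
bgo(.05,-.11,.147)
d=grab('side'); cv2.imwrite('pics/c1.png',cv2.resize(d['frame'][130:290,260:420],None,fx=3.7,fy=3.7,interpolation=cv2.INTER_CUBIC))
E
```

```text
t 53.85 pos [ 0.5521 -0.1665  0.1494] rot [179.2   2.1   8.2] F [0.3 0.3 0.3] op -0.004
offset [ 0.004  -0.0554  0.0015] rows@50 1.1082121241049843 twist 0.006
box coords [ 0.0465 -0.1654]
tilt deg toward x,y [-1.97 -1.13]
```

View pics/c1.png

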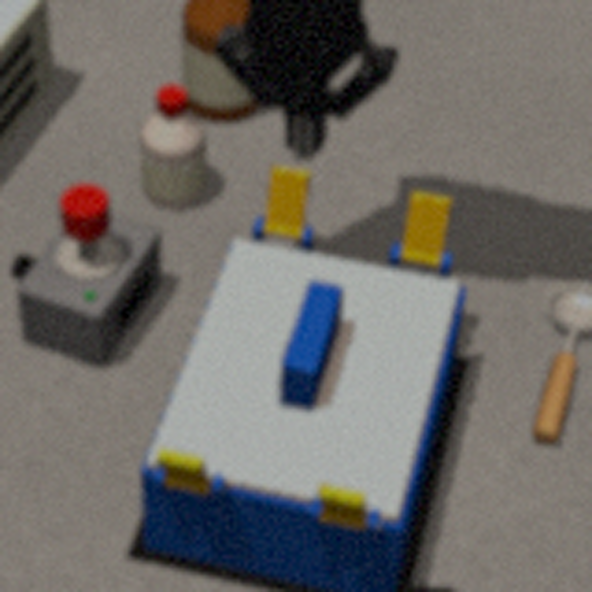

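The fingertip is behind the br clip. Sweeping inward.

drive_tool:
  commands:
    - {"offset": [0.001,-0.012,0.001],"twist": 0}
    - {"offset": [0,-0.012,0.001],"twist": 0}
    - {"offset": [0,-0.012,0],"twist": 0}
    - {"offset": [0,-0.01,0],"twist": 0}
    - {"offset": [0,-0.01,0],"twist": 0}
    - {"offset": [0,0,0],"twist": 0}

```text
time_s: 54.5
tool_pos: [0.5463, -0.1061, 0.1501]
tool_rot: [179.0, 1.8, 8.3]
contact_force: [0.6, 0.7, 0.4]
opening: -0.001
```

```bash
python3 - <<'E'
from h import *
bgo(.05,-.11,.147)
d=grab('side'); cv2.imwrite('pics/c2.png',cv2.resize(d['frame'][130:290,260:420],None,fx=3.7,fy=3.7,interpolation=cv2.INTER_CUBIC))
E
```

```text
t 54.5 pos [ 0.5463 -0.1061  0.1501] rot [179.    1.8   8.3] F [0.6 0.7 0.4] op -0.001
offset [0.0011 0.0052 0.0032] rows@50 0.10406709447363752 twist 0.007
box coords [ 0.049  -0.1047]
tilt deg toward x,y [-1.6  -1.27]
```

View pics/c2.png

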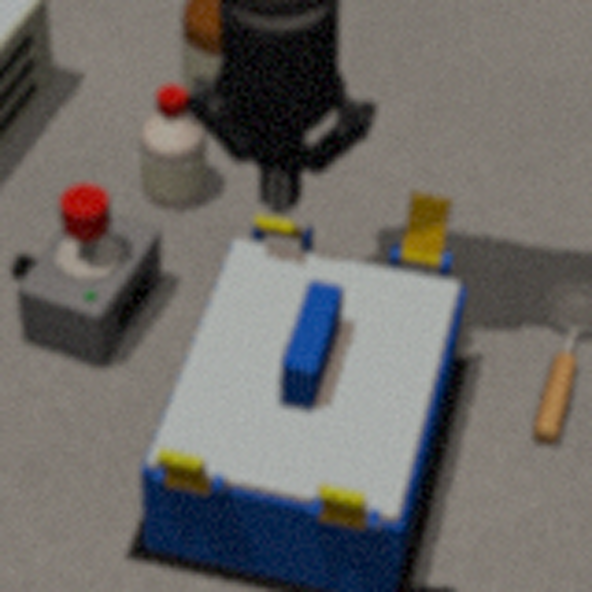

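drive_tool:
  commands:
    - {"offset": [0,0,0],"twist": 0}
    - {"offset": [0,0,0],"twist": 0}
    - {"offset": [0,0,0],"twist": 0}

```text
time_s: 54.85
tool_pos: [0.5464, -0.1071, 0.1499]
tool_rot: [179.0, 1.8, 8.2]
contact_force: [-0.2, -0.9, 0.3]
opening: -0.002
```

```bash
python3 - <<'E'
from h import *
bgo(.05,-.11,.147)
d=grab('side'); cv2.imwrite('pics/c3.png',cv2.resize(d['frame'][160:240,300:400],None,fx=6,fy=6,interpolation=cv2.INTER_CUBIC))
E
```

```text
t 54.85 pos [ 0.5464 -0.1071  0.1499] rot [179.    1.8   8.2] F [-0.2 -0.9  0.3] op -0.002
offset [0.0012 0.0042 0.0029] rows@50 0.0836175295975175 twist 0.006
box coords [ 0.0489 -0.1058]
tilt deg toward x,y [-1.63 -1.27]
```

View pics/c3.png

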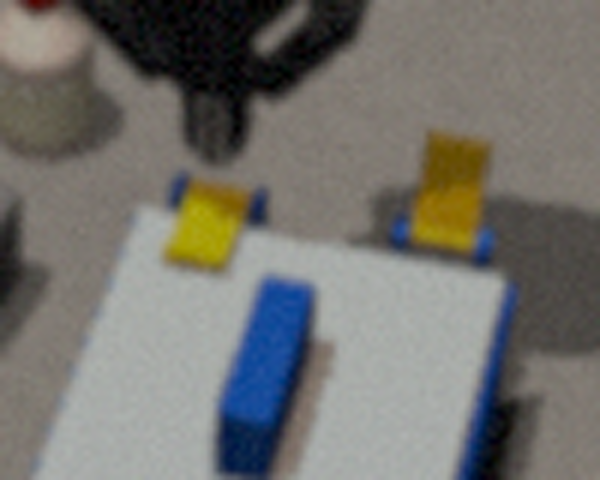

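br is flat down. Now the opposite corner, fl (−x, +y): rise and cross over.

drive_tool:
  commands:
    - {"offset": [0,0,-0.035],"twist": 0}
    - {"offset": [0,0,-0.035],"twist": 0}
    - {"offset": [-0.012,-0.035,-0.003],"twist": 0}
    - {"offset": [-0.012,-0.035,-0.003],"twist": 0}
    - {"offset": [-0.012,-0.035,-0.003],"twist": 0}
    - {"offset": [-0.012,-0.035,-0.003],"twist": 0}
    - {"offset": [-0.012,-0.035,-0.003],"twist": 0}
    - {"offset": [-0.012,-0.035,-0.003],"twist": 0}
    - {"offset": [-0.012,-0.035,-0.003],"twist": 0}
    - {"offset": [-0.01,-0.025,0],"twist": 0}
    - {"offset": [0,0,0],"twist": 0}
    - {"offset": [0,0,0],"twist": 0}

```text
time_s: 56.1
tool_pos: [0.4157, 0.1545, 0.243]
tool_rot: [179.0, 1.6, 7.6]
contact_force: [0.2, 0.6, -1.1]
opening: -0.001
```

```bash
python3 -c "
from h import *
bgo(-.05,.165,.147)"
```

```text
t 56.1 pos [0.4157 0.1545 0.243 ] rot [179.    1.6   7.6] F [ 0.2  0.6 -1.1] op -0.001
offset [-0.0024  0.0046  0.0962] rows@50 1.92465016094898 twist -0.004
box coords [-0.0449  0.1712]
tilt deg toward x,y [-1.43 -1.2 ]
```

drive_tool:
  commands:
    - {"offset": [-0.002,0.002,0.03],"twist": 0}
    - {"offset": [-0.002,0.002,0.03],"twist": 0}
    - {"offset": [0,0,0.03],"twist": 0}
    - {"offset": [0,0,0],"twist": 0}
    - {"offset": [0,0,0],"twist": 0}

```text
time_s: 56.6
tool_pos: [0.4143, 0.1436, 0.1521]
tool_rot: [179.0, 1.4, 7.1]
contact_force: [-0.7, 0.1, 0.6]
opening: -0.002
```

```bash
python3 -c "
from h import *
bgo(-.05,.105,.147)"
```

```text
t 56.6 pos [0.4143 0.1436 0.1521] rot [179.    1.4   7.1] F [-0.7  0.1  0.6] op -0.002
offset [-0.0015  0.0556  0.0061] rows@50 1.1110819427001124 twist -0.013
box coords [-0.0477  0.1606]
tilt deg toward x,y [-1.22 -1.19]
```

drive_tool:
  commands:
    - {"offset": [0,0.011,0.004],"twist": 0}
    - {"offset": [0,0.012,0.001],"twist": 0}
    - {"offset": [0,0.012,0],"twist": 0}
    - {"offset": [0,0.01,0],"twist": 0}
    - {"offset": [0,0.01,0],"twist": 0}
    - {"offset": [0,0,0],"twist": 0}
    - {"offset": [0,0,0],"twist": 0}
    - {"offset": [0,0,0],"twist": 0}

```text
time_s: 57.4
tool_pos: [0.4257, 0.0836, 0.1532]
tool_rot: [179.0, 0.8, 6.8]
contact_force: [-0.1, -0.1, 0.3]
opening: 0.001
```

```bash
python3 - <<'E'
from h import *
bgo(-.05,.11,.147)
d=grab('side'); cv2.imwrite('pics/c4.png',cv2.resize(d['frame'][130:290,260:420],None,fx=3.7,fy=3.7,interpolation=cv2.INTER_CUBIC))
E
```

```text
t 57.4 pos [0.4257 0.0836 0.1532] rot [179.    0.8   6.8] F [-0.1 -0.1  0.3] op 0.001
offset [-0.0055 -0.0104  0.0061] rows@50 0.20701377414151237 twist -0.018
box coords [-0.0446  0.0997]
tilt deg toward x,y [-0.68 -1.07]
```

View pics/c4.png

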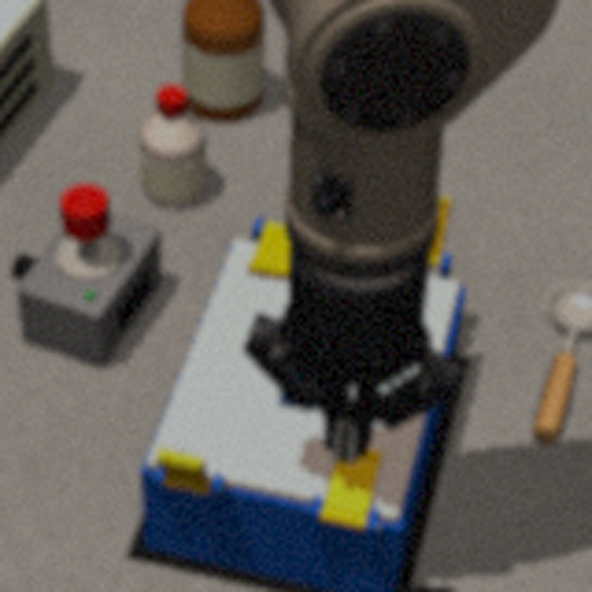

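fl is flat (left-front clip at about (350,490) in the crop). Next bl (+x, +y).

drive_tool:
  commands:
    - {"offset": [0,0,-0.035],"twist": -0.018}
    - {"offset": [0,0,-0.03],"twist": 0}
    - {"offset": [0.018,-0.015,-0.003],"twist": 0}
    - {"offset": [0.018,-0.015,-0.003],"twist": 0}
    - {"offset": [0.018,-0.015,-0.003],"twist": 0}
    - {"offset": [0.018,-0.015,-0.003],"twist": 0}
    - {"offset": [0.015,-0.008,0],"twist": 0}
    - {"offset": [0,0,0],"twist": 0}
    - {"offset": [0,0,0],"twist": 0}

```text
time_s: 58.35
tool_pos: [0.5037, 0.1712, 0.2298]
tool_rot: [179.1, 1.0, 8.3]
contact_force: [0.3, 0.4, 0.1]
opening: -0.006
```

```bash
python3 -c "
from h import *
bgo(.05,.165,.147)"
```

```text
t 58.35 pos [0.5037 0.1712 0.2298] rot [179.1   1.    8.3] F [0.3 0.4 0.1] op -0.006
offset [0.0067 0.0095 0.0828] rows@50 1.6565007229055975 twist 0.008
box coords [0.0446 0.1758]
tilt deg toward x,y [-0.83 -1.06]
```

drive_tool:
  commands:
    - {"offset": [0.002,0.003,0.03],"twist": 0.008}
    - {"offset": [0.001,0.002,0.03],"twist": 0}
    - {"offset": [0,0,0.018],"twist": 0}
    - {"offset": [0,0,0],"twist": 0}
    - {"offset": [0,0,0],"twist": 0}

```text
time_s: 58.85
tool_pos: [0.504, 0.163, 0.1506]
tool_rot: [179.0, 1.0, 7.8]
contact_force: [-0.8, 0.8, 0.2]
opening: -0.003
```

```bash
python3 -c "
from h import *
bgo(.05,.105,.147)"
```

```text
t 58.85 pos [0.504  0.163  0.1506] rot [179.    1.    7.8] F [-0.8  0.8  0.2] op -0.003
offset [0.0063 0.0625 0.0047] rows@50 1.2505122715738033 twist -0.0
box coords [0.0438 0.1676]
tilt deg toward x,y [-0.81 -1.17]
```

drive_tool:
  commands:
    - {"offset": [0.003,0.012,0.003],"twist": 0}
    - {"offset": [0,0.012,0.001],"twist": 0}
    - {"offset": [0,0.013,0],"twist": 0}
    - {"offset": [0,0.012,0],"twist": 0}
    - {"offset": [0,0.011,0],"twist": 0}
    - {"offset": [0,0,0],"twist": 0}
    - {"offset": [0,0,0],"twist": 0}
    - {"offset": [0,0,0],"twist": 0}

```text
time_s: 59.65
tool_pos: [0.5179, 0.0974, 0.1515]
tool_rot: [179.0, 0.6, 7.6]
contact_force: [-0.1, -0.0, 0.5]
opening: -0.002
```

```bash
python3 - <<'E'
from h import *
bgo(.05,.11,.147)
d=grab('side'); cv2.imwrite('pics/c5.png',cv2.resize(d['frame'][130:290,260:420],None,fx=3.7,fy=3.7,interpolation=cv2.INTER_CUBIC))
E
```

```text
t 59.65 pos [0.5179 0.0974 0.1515] rot [179.    0.6   7.6] F [-0.1 -0.   0.5] op -0.002
offset [ 0.0014 -0.0094  0.0043] rows@50 0.18819080575504682 twist -0.004
box coords [0.0486 0.1007]
tilt deg toward x,y [-0.47 -1.12]
```

View pics/c5.png

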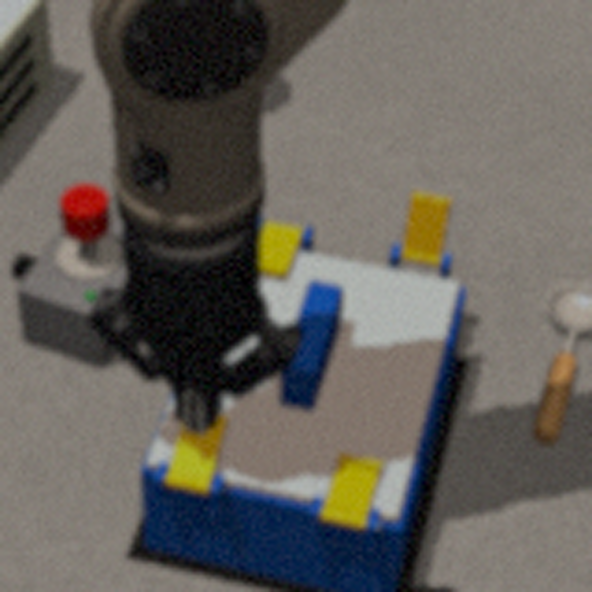

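Three clips down. Last, fr (−x, −y).

drive_tool:
  commands:
    - {"offset": [0,0,-0.035],"twist": 0}
    - {"offset": [0,0,-0.035],"twist": 0}
    - {"offset": [-0.012,0.035,-0.003],"twist": 0}
    - {"offset": [-0.012,0.035,-0.003],"twist": 0}
    - {"offset": [-0.012,0.035,-0.003],"twist": 0}
    - {"offset": [-0.012,0.035,-0.003],"twist": 0}
    - {"offset": [-0.012,0.035,-0.003],"twist": 0}
    - {"offset": [-0.012,0.035,-0.003],"twist": 0}
    - {"offset": [-0.012,0.035,-0.003],"twist": 0}
    - {"offset": [-0.01,0.025,0],"twist": 0}
    - {"offset": [0,0,0],"twist": 0}
    - {"offset": [0,0,0],"twist": 0}

```text
time_s: 60.9
tool_pos: [0.4626, -0.184, 0.2521]
tool_rot: [179.0, 0.5, 8.6]
contact_force: [0.0, 1.0, -0.3]
opening: 0.001
```

```bash
python3 -c "
from h import *
bgo(-.05,-.165,.147)"
```

```text
t 60.9 pos [ 0.4626 -0.184   0.2521] rot [179.    0.5   8.6] F [ 0.   1.  -0.3] op 0.001
offset [-0.0044 -0.0073  0.1051] rows@50 2.101081156435339 twist 0.013
box coords [-0.0446 -0.1705]
tilt deg toward x,y [-0.36 -1.05]
```

drive_tool:
  commands:
    - {"offset": [-0.003,0,0.035],"twist": 0}
    - {"offset": [-0.002,0,0.035],"twist": 0}
    - {"offset": [0,0,0.03],"twist": 0}
    - {"offset": [0,0,0],"twist": 0}
    - {"offset": [0,0,0],"twist": 0}

```text
time_s: 61.4
tool_pos: [0.4611, -0.1799, 0.1514]
tool_rot: [179.0, 0.2, 9.2]
contact_force: [0.1, 0.2, -0.4]
opening: 0.002
```

```bash
python3 -c "
from h import *
bgo(-.05,-.105,.147)"
```

```text
t 61.4 pos [ 0.4611 -0.1799  0.1514] rot [179.    0.2   9.2] F [ 0.1  0.2 -0.4] op 0.002
offset [-0.003  -0.0614  0.0034] rows@50 1.2288419131041373 twist 0.023
box coords [-0.0455 -0.1663]
tilt deg toward x,y [-0.05 -0.99]
```

drive_tool:
  commands:
    - {"offset": [-0.003,-0.012,0.003],"twist": 0.02}
    - {"offset": [0,-0.012,0.001],"twist": 0}
    - {"offset": [0,-0.012,0],"twist": 0}
    - {"offset": [0,-0.012,0],"twist": 0}
    - {"offset": [0,-0.011,0],"twist": 0}
    - {"offset": [0,0,0],"twist": 0}
    - {"offset": [0,0,0],"twist": 0}
    - {"offset": [0,0,0],"twist": 0}

```text
time_s: 62.2
tool_pos: [0.454, -0.1168, 0.1528]
tool_rot: [178.8, -0.4, 8.3]
contact_force: [0.5, 0.1, -0.3]
opening: -0.003
```

```bash
python3 - <<'E'
from h import *
bgo(-.05,-.11,.147)
d=grab('side'); cv2.imwrite('pics/c6.png',cv2.resize(d['frame'][130:290,260:420],None,fx=3.7,fy=3.7,interpolation=cv2.INTER_CUBIC))
E
```

```text
t 62.2 pos [ 0.454  -0.1168  0.1528] rot [178.8  -0.4   8.3] F [ 0.5  0.1 -0.3] op -0.003
offset [-0.0061  0.0071  0.0059] rows@50 0.142223337331582 twist 0.009
box coords [-0.044  -0.1027]
tilt deg toward x,y [ 0.53 -1.17]
```

View pics/c6.png

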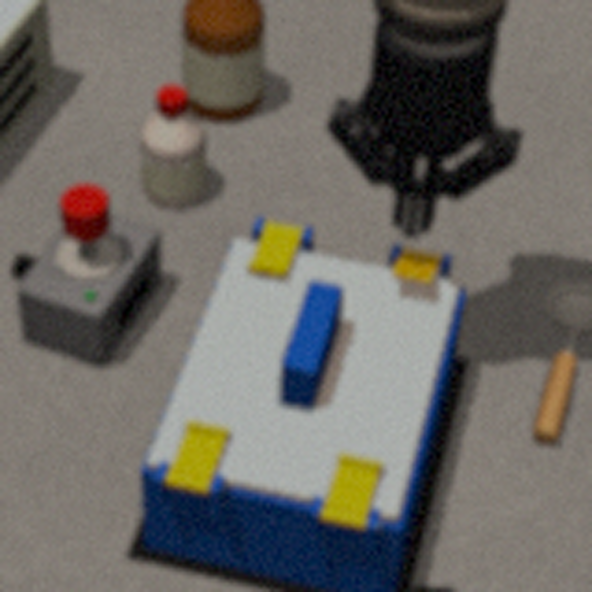

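drive_tool:
  commands:
    - {"offset": [0,0,0],"twist": 0}
    - {"offset": [0,0,0],"twist": 0}
    - {"offset": [0,0,0],"twist": 0}
    - {"offset": [0,0,0],"twist": 0}

```text
time_s: 62.65
tool_pos: [0.454, -0.118, 0.1525]
tool_rot: [178.8, -0.3, 8.2]
contact_force: [-0.0, -0.5, -0.2]
opening: 0.002
```

```bash
python3 - <<'E'
from h import *
bgo(-.05,-.11,.147)
d=grab('side'); cv2.imwrite('pics/c7.png',cv2.resize(d['frame'][160:240,300:400],None,fx=6,fy=6,interpolation=cv2.INTER_CUBIC))
E
```

```text
t 62.65 pos [ 0.454  -0.118   0.1525] rot [178.8  -0.3   8.2] F [-0.  -0.5 -0.2] op 0.002
offset [-0.0059  0.0059  0.0056] rows@50 0.11859914834952316 twist 0.006
box coords [-0.0441 -0.1039]
tilt deg toward x,y [ 0.5  -1.16]
```

View pics/c7.png

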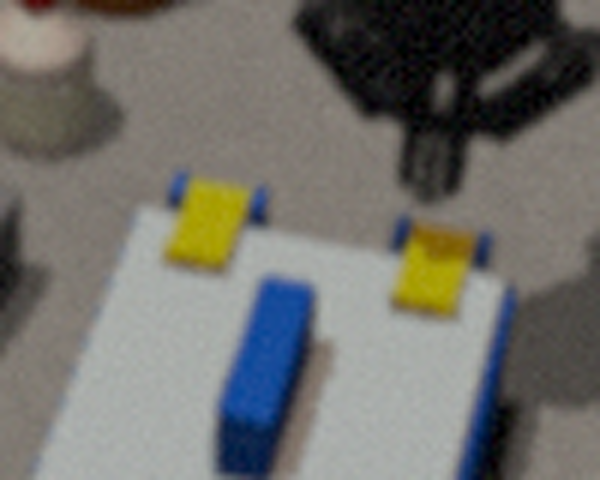

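All four clips are flat. Now to the knob, keeping the fingers closed to push it.

drive_tool:
  commands:
    - {"offset": [0,0,-0.03],"twist": 0}
    - {"offset": [0,0,-0.03],"twist": 0}
    - {"offset": [0.037,-0.002,-0.003],"twist": 0}
    - {"offset": [0.037,-0.002,-0.003],"twist": 0}
    - {"offset": [0.037,-0.002,-0.003],"twist": 0}
    - {"offset": [0.037,-0.002,-0.003],"twist": 0}
    - {"offset": [0.037,-0.002,-0.003],"twist": 0}
    - {"offset": [0.035,0,0],"twist": 0}
    - {"offset": [0,0,0],"twist": 0}
    - {"offset": [0,0,0],"twist": 0}

```text
time_s: 63.7
tool_pos: [0.6754, -0.076, 0.2288]
tool_rot: [178.8, -0.1, 7.9]
contact_force: [-0.7, -0.4, 0.2]
opening: -0.007
```

```bash
python3 -c "
from h import *
go(.680,-.074,.15);tilt()"
```

```text
t 63.7 pos [ 0.6754 -0.076   0.2288] rot [ 1.788e+02 -1.000e-01  7.900e+00] F [-0.7 -0.4  0.2] op -0.007
offset [ 0.0047 -0.003   0.0787] rows@50 1.5745928578675688 twist None
tilt deg toward x,y [ 0.28 -1.21]
```

drive_tool:
  commands:
    - {"offset": [0.002,-0.002,0.03],"twist": 0}
    - {"offset": [0,0,0.03],"twist": 0}
    - {"offset": [0,0,0.015],"twist": 0}
    - {"offset": [0,0,0],"twist": 0}
    - {"offset": [0,0,0],"twist": 0}

```text
time_s: 64.2
tool_pos: [0.6749, -0.0772, 0.1534]
tool_rot: [178.7, -0.1, 7.8]
contact_force: [0.0, -0.4, -0.3]
opening: -0.006
```

```bash
python3 - <<'E'
from h import *
go(.680,-.074,.135);tilt()
d=grab('side'); cv2.imwrite('pics/n1.png',cv2.resize(d['frame'][130:250,230:330],None,fx=5,fy=5,interpolation=cv2.INTER_CUBIC))
E
```

```text
t 64.2 pos [ 0.6749 -0.0772  0.1534] rot [ 1.787e+02 -1.000e-01  7.800e+00] F [ 0.  -0.4 -0.3] op -0.006
offset [ 0.0055 -0.0029  0.0183] rows@50 0.3668551673714394 twist None
tilt deg toward x,y [ 0.28 -1.3 ]
```

View pics/n1.png

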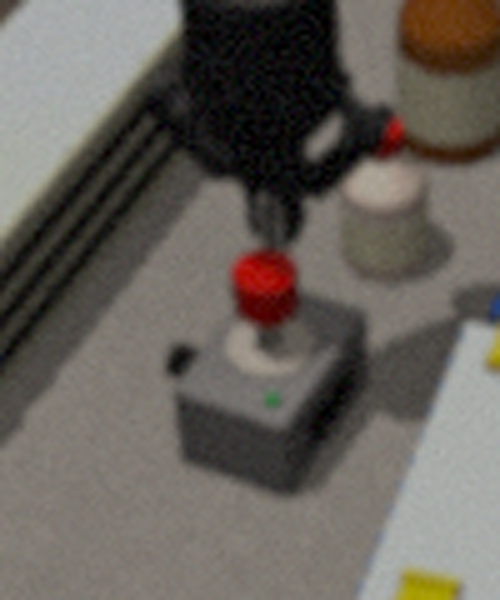

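drive_tool:
  commands:
    - {"offset": [0.005,-0.003,0.014],"twist": 0}
    - {"offset": [0,0,0.004],"twist": 0}
    - {"offset": [0,0,0.004],"twist": 0}
    - {"offset": [0,0,0.004],"twist": 0}

```text
time_s: 64.65
tool_pos: [0.6823, -0.0741, 0.1303]
tool_rot: [178.6, -0.5, 7.8]
contact_force: [-2.2, -0.5, 2.9]
opening: -0.002
```

drive_tool:
  commands:
    - {"offset": [0,0,0.005],"twist": 0}
    - {"offset": [0,0,0.005],"twist": 0}
    - {"offset": [0,0,0.005],"twist": 0}

```text
time_s: 64.95
tool_pos: [0.6833, -0.0742, 0.1166]
tool_rot: [178.5, -0.6, 7.8]
contact_force: [-18.5, 0.1, 44.1]
opening: 0.0
```

The knob has bottomed out (tip at 0.0996, the pushed-in height). Backing off straight away.

drive_tool:
  commands:
    - {"offset": [0,0,-0.015],"twist": 0}
    - {"offset": [0,0,-0.03],"twist": 0}
    - {"offset": [0,0,-0.04],"twist": 0}
    - {"offset": [0,0,-0.04],"twist": 0}
    - {"offset": [0,0,0],"twist": 0}
    - {"offset": [0,0,0],"twist": 0}

```text
time_s: 65.55
tool_pos: [0.6816, -0.0709, 0.2448]
tool_rot: [178.6, -0.5, 7.8]
contact_force: [0.7, 0.4, -0.2]
opening: -0.001
```

```bash
python3 - <<'E'
from h import *
go(.680,-.074,.135)
d=grab('side'); cv2.imwrite('pics/n2.png',d['frame']); P=cloud(d)
yy,xx=np.mgrid[:480,:640]
hsv=cv2.cvtColor(d['frame'],cv2.COLOR_BGR2HSV);H,S,V=cv2.split(hsv)
m=(xx>265)&(xx<300)&(yy>165)&(yy<212)&(S>150)&((H<8)|(H>172)); print(np.nanpercentile(P[m][:,2],[50,75,90,95]),m.sum())
E
```

```text
t 65.55 pos [ 0.6816 -0.0709  0.2448] rot [178.6  -0.5   7.8] F [ 0.7  0.4 -0.2] op -0.001
offset [-0.003   0.0002  0.1098] rows@50 2.1960313549294677 twist None
[0.09784953 0.09935824 0.10046886 0.10113761] 151
```

View pics/n2.png

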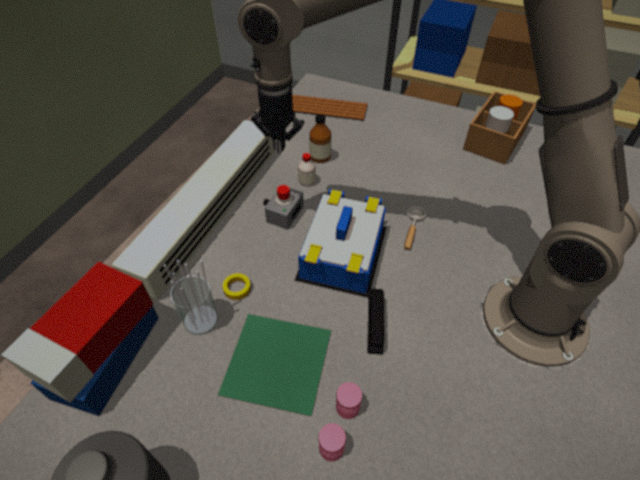

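The knob top is back at about 0.099 (pushed in), all clips are flat, the lid is on, the bystanders are where they were and the gripper is clear. Handing in.

```bash
python3 -c "
from h import *
print(order.hand_in())"
```

```text
the job is handed in; nothing more can be done
None
```

The job is done and handed in at about 66 s of robot time, with one possible problem: the last knob push briefly read 44 N. That force was at the fingertips, not the arm or gripper body that the 40 N limit covers. It is well under the 120 N wrist limit.

**What I did:**
- Pulled the red knob up 18 mm to its stop.
- Stood the three amber jars present (the fourth was absent) upright in the box. The pink look-alikes were left alone.
- Seated the lid.
- Snapped the clips in the order br, fl, bl, fr.
- Pushed the knob fully back in.

**Last checks:**
- **Knob:** its top measured about 0.118 m when on, and about 0.099–0.100 m after the final push, which is the pushed-in height.
- **Lid:** the plate sat level at 0.0928 m (0.093 m expected).
- **Clips:** all four looked flat in the side view.
- **Jars:** all three were standing in the box when last seen, before the lid went on.
- **Surroundings:** the bystanders looked unmoved in the side picture, and the gripper was clear of everything.

**Other disagreements:** the two cameras differed by 3–4 mm throughout. The tool also tilted up to 4° at times; I reduced that before gripping and seating the lid.

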